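# Clear the mixer, mix the dilution series and file it

## Robot

A 7-joint arm with a two-finger parallel gripper is mounted at the origin on the work surface. World frame = base frame: x ahead of the robot, y to its left, z up, the work surface at z = 0. Lengths are in mm, angles in rad, forces in N, time in s.
With the tool pointing down it reaches from about 400 to 850 mm from the base axis. Payload 10.4 kg.
Tool frame: the origin (TCP) lies at the very end of the fingers, on their centre line; the grasp point (between the pads) lies behind it (r.pinch_z is the z of the grasp point in the tool frame, in mm); z points along the fingers, y is the direction in which the jaws open and shut (so a half turn about z gives the same grasp; the last joint's range is limited). The gripper opens to 87 mm and grips with 3 to 60 N. Pads are 19 mm wide; open, the fingers measure 117 mm over their backs; the gripper's body (75 mm by 190 mm) begins 51 mm behind the grasp point.
Start: joints at [-1.211, 0.332, -0.065, 1.46, 0.022, 1.35, -0.088], TCP at [233.438, 579.792, 222.576] pointing down, gripper open.
Joint ranges: [-2.6, 2.6], [-0.5, 2.12], [-1.47, 1.34], [0.16, 2.42], [-1.27, 4.41], [0.06, 2.06], [-2.6, 2.6]. Speed limits (rad/s): [2.22, 2.22, 2.79, 2.79, 3.14, 3.14, 3.14].

## Interface

Orientations are given as a rotation vector (axis times angle).
In Python, from rig import r, imaging gives the robot as it stands.
- The arm moves only by the shell command python3 -m creep 'ROWS' [FORCE]. ROWS is JSON, a list that holds one entry, the list of rows, each a list of 7 numbers: the closure, from 0 (fully open) to 1 (shut), then the shift along the tool's x, y, z in m, then the turn, a rotation vector about the tool's x, y, z in rad. A call has 1 to 20 rows; each row is the pose to reach, as a shift and turn from the pose commanded when the call began, along the tool's axes at that moment; what a row does not reach only later rows make up. A row lasts 1/8 s, in which the tool goes at most 62.5 mm and 10.7 degrees, less where a joint would pass 70% of its speed; a pose out of reach is approached as far as the arm can. A call with a gripper value outside its range is refused whole. The fingers move at their own pace and stop on an object; FORCE is the grip in N (left out, the last holds). Time passes only in rows, so rows that repeat a pose let the fingers close. It gives the time, the measured TCP pose, the force and the opening at its end, in the units of the state.
- r.get_obs(): the state, without advancing time (a new reading comes with each control period).
- imaging.grab_frame(name): name is "scene" or "side" or "wrist"; returns a dict with "frame" (420x560x3 uint8, blue, green, red), "K" (3x3 intrinsics, pixels), "distortion" ([k1, k2, p1, p2, k3] as OpenCV has them; the pictures are not rectified), "rvec" (rotation vector, rad) and "tvec" (3), from world to camera coordinates, as OpenCV has them. Camera axes: x right, y down, z forward; pixel columns grow to the right and rows downward; lengths in mm; the calibration is good to about 2 mm. A picture is of the moment at which its call begins. There is no depth.
- r.finish_job(): hands the job in, once; it reports no verdict.
The state is a dict: "time": time; "qpos": joint angles; "qd": joint speeds; "joint_torque": joint torques, N m; "eef_pos": TCP position; "ee_rot": TCP orientation; "ft_force": force on the tool from outside, world axes, zero at the start; "wrist_torque": the same for the moment, N m; "finger_gap": finger opening in mm.
Only numpy, scipy, OpenCV 4.12 (cv2) and the standard library are available. Lean on these libraries where they do the work, as an engineer would, in place of code of your own. Each camera call takes 0.05 s, during which the arm holds its last target.

## Task

Someone left a steel beaker on the touch mixer: stand it upright on the cork mat first. Then mix the samples from weakest to strongest, in cap order yellow, green, blue, red, black (only three or four are there): press each one upright onto the middle of the mixer pad until the pad is fully down and keep it down for three seconds. Finish with every white jar standing upright in the white tray and every amber bottle upright in the orange tray, let go of, and leave the tube rack, reagent bottle and timer where they are.

Things in the scene. Friction and masses are not known exactly. Their poses are not given: they have to be found in the camera images.
- mixer: Touch mixer: white box 140 (x) x 150 (y) x 50 mm high with a teal front strip, fixed to the bench. Origin: centre of its underside, on the bench; z up. Its sprung pad stands over its centre.
- mixer_pad (a joint): Travel of the mixer's round black rubber pad (flat, 90 mm across, no rim), in m: 0 = up, 0.010 = fully depressed (end stop). It moves straight down and springs back; it starts to move at about 4 N and reaches the stop at about 12 N, so a sample merely standing on it does not depress it.
- pad_top (a point): Centre of the upper face of the mixer pad; moves down with it. 70 mm above the bench when up, 60 mm when fully depressed.
- beaker: Empty steel beaker, straight round wall, 60 mm outer diameter, 80 mm high, wall 3 mm, 0.14 kg, open at the top; starts standing on the mixer pad. Origin: centre of its underside, z towards the mouth.
- coaster: Round cork mat, 100 mm across, 5 mm thick, fixed to the bench. Origin: centre of its underside (its upper face is 5 mm higher).
- tray_white: White open tray, outside 150 (x) x 220 (y) x 40 mm high, wall and floor 5 mm, fixed to the bench. Origin: centre of its underside; x and y along its sides.
- tray_orange: Orange open tray, same sizes and frame as the white one; the two may have changed places.
- sample_yellow: White squat plastic jar with a yellow screw cap of the same width: 50 mm diameter, 75 mm high in all (cap from 55 mm up), about 0.14 kg, most of it settled solids at the bottom, so it stands firmly. Starts standing on the bench, may be absent. Origin: centre of its underside, z up to the cap.
- sample_green: Tall amber bottle with a green cap: body 50 mm diameter up to 75 mm height, then a narrow 30 mm cap up to 100 mm, about 0.17 kg, most of it at the bottom, so it stands firmly. Starts standing on the bench, may be absent. Origin: centre of its underside, z up to the cap.
- sample_blue: White squat plastic jar with a blue screw cap of the same width: 50 mm diameter, 75 mm high in all (cap from 55 mm up), about 0.14 kg, most of it settled solids at the bottom, so it stands firmly. Starts standing on the bench, may be absent. Origin: centre of its underside, z up to the cap.
- sample_red: Tall amber bottle with a red cap: body 50 mm diameter up to 75 mm height, then a narrow 30 mm cap up to 100 mm, about 0.17 kg, most of it at the bottom, so it stands firmly. Starts standing on the bench, may be absent. Origin: centre of its underside, z up to the cap.
- sample_black: White squat plastic jar with a black screw cap of the same width: 50 mm diameter, 75 mm high in all (cap from 55 mm up), about 0.14 kg, most of it settled solids at the bottom, so it stands firmly. Starts standing on the bench, may be absent. Origin: centre of its underside, z up to the cap.
- tube_rack: Orange rack of capped tubes, 85 x 160 x 114 mm high, a bystander. Origin: centre of its underside.
- reagent_bottle: Big clear bottle with blue cap, 90 mm diameter, 160 mm high, a bystander. Origin: centre of its underside.
- timer: Small grey bench timer lying flat, 60 x 80 x 22 mm, a bystander. Origin: centre of its underside.
Not all that is in view belongs to the job. What is shaped like the sample_yellow but pink or purple is not meant.

How it is judged (in metres and radians):
On the way, in this order (a step that is already met when the one before it is completed fails the run):
1. the steel beaker stands upright on the cork mat, let go of (horizontal distance between beaker and coaster below 0.03 m and height (world z) of beaker below 0.012 m and angle between beaker's own z axis and vertical below 0.1 rad and contact force between beaker and the fingers below 0.1 N), for 0.2 s.
2. the yellow-capped sample, upright and centred within 25 mm, holds the mixer pad fully down for 2 s (z of sample_yellow in the frame of mixer between 0.045 and 0.062 m and horizontal distance between sample_yellow and mixer below 0.025 m and angle between sample_yellow's own z axis and vertical below 0.15 rad), for 2 s.
3. the green-capped sample, upright and centred within 25 mm, holds the mixer pad fully down for 2 s (z of sample_green in the frame of mixer between 0.045 and 0.062 m and horizontal distance between sample_green and mixer below 0.025 m and angle between sample_green's own z axis and vertical below 0.15 rad), for 2 s.
4. the blue-capped sample, upright and centred within 25 mm, holds the mixer pad fully down for 2 s (z of sample_blue in the frame of mixer between 0.045 and 0.062 m and horizontal distance between sample_blue and mixer below 0.025 m and angle between sample_blue's own z axis and vertical below 0.15 rad), for 2 s.
5. the red-capped sample, upright and centred within 25 mm, holds the mixer pad fully down for 2 s (z of sample_red in the frame of mixer between 0.045 and 0.062 m and horizontal distance between sample_red and mixer below 0.025 m and angle between sample_red's own z axis and vertical below 0.15 rad), for 2 s.
6. the black-capped sample, upright and centred within 25 mm, holds the mixer pad fully down for 2 s (z of sample_black in the frame of mixer between 0.045 and 0.062 m and horizontal distance between sample_black and mixer below 0.025 m and angle between sample_black's own z axis and vertical below 0.15 rad), for 2 s.
At the end, for the whole second after the job is handed in: The beaker stands upright on the cork mat (centre within 30 mm of the mat's centre), the pad is up again, every present white jar stands upright (within 0.15 rad) on the floor of the white tray and every present amber bottle on the floor of the orange tray, all at rest (horizontal distance between beaker and coaster below 0.03 m and height (world z) of beaker below 0.012 m and angle between beaker's own z axis and vertical below 0.1 rad and linear speed of each of beaker, sample_yellow, sample_green, sample_blue, sample_red, sample_black below 0.02 m/s and value of joint mixer_pad below 0.003 m and x of sample_yellow in the frame of tray_white between -0.062 and 0.062 m and y of sample_yellow in the frame of tray_white between -0.097 and 0.097 m and z of each of sample_yellow, sample_blue, sample_black in the frame of tray_white below 0.015 m and angle between each of sample_yellow, sample_green, sample_blue, sample_red, sample_black's own z axis and vertical below 0.15 rad and x of sample_green in the frame of tray_orange between -0.062 and 0.062 m and y of sample_green in the frame of tray_orange between -0.097 and 0.097 m and z of each of sample_green, sample_red in the frame of tray_orange below 0.015 m and x of sample_blue in the frame of tray_white between -0.062 and 0.062 m and y of sample_blue in the frame of tray_white between -0.097 and 0.097 m and x of sample_red in the frame of tray_orange between -0.062 and 0.062 m and y of sample_red in the frame of tray_orange between -0.097 and 0.097 m and x of sample_black in the frame of tray_white between -0.062 and 0.062 m and y of sample_black in the frame of tray_white between -0.097 and 0.097 m); the robot touches nothing.
It fails at once if the tube rack is shifted by more than 30 mm (distance of tube_rack from where it was at the start of the episode above 0.03 m).
It fails at once if the reagent bottle is shifted by more than 30 mm (distance of reagent_bottle from where it was at the start of the episode above 0.03 m).
It fails at once if the timer is shifted by more than 30 mm (distance of timer from where it was at the start of the episode above 0.03 m).
Of sample_yellow, sample_green, sample_blue, sample_red, sample_black only 3 to 4 are there at a start; the rules pass over those that are not, and their reading is None.
At some moment in a run one of sample_yellow, sample_green, sample_blue, sample_red, sample_black may be knocked a few centimetres aside while the robot is not near it.
It also fails if it takes over 210 s, if anything falls off the work surface, if the arm or the gripper's body presses on something with over 40 N, if the wrist force passes 120 N, or if a joint passes its speed limit or range.

## Working session

There is one attempt and no reset: what is moved stays moved. The work goes in short steps, Python scripts to look and compute and a shell command to move; the robot and the scene stay as the last step left them, time stands still between calls to the robot, and variables do not carry over. Pictures are saved under pics/ and viewed, and the job is handed in when it is done.

```bash
mkdir -p pics; ls
python3 - <<'E'
from rig import r, imaging
import cv2
print(r.get_obs(), r.pinch_z)
for n in ("scene","side","wrist"):
    d=imaging.grab_frame(n); cv2.imwrite(f"pics/a_{n}.png",d["frame"]); print(n,d["K"],d["distortion"],d["rvec"],d["tvec"])
E
```

```text
pics
{'time': 0.0, 'qpos': array([-1.21062433,  0.3329021 , -0.06469111,  1.46096972,  0.02161559,
        1.34989999, -0.08847943]), 'qd': array([-2.82689988e-04, -9.24884630e-04,  1.56661530e-03,  1.35311722e-03,
       -4.81980506e-04, -7.89449493e-05,  8.81197667e-05]), 'joint_torque': array([-1.06177793e-04, -6.23255897e+01,  2.45791138e-02, -3.89890873e+01,
       -6.14151685e-02,  3.99047288e-02,  1.46844422e-04]), 'eef_pos': array([233.29949852, 579.39113116, 221.72148878]), 'ee_rot': array([-5.97498262e-01, -3.08404999e+00,  2.30920925e-03]), 'ft_force': array([ 0.25476749, -0.35386264,  0.16925648]), 'wrist_torque': array([-0.03863677, -0.0174814 ,  0.02954948]), 'finger_gap': 86.95347438335716} -18.700000000000003
scene [[517.79931463   0.         284.10662623]
 [  0.         517.79931463 214.21842271]
 [  0.           0.           1.        ]] [-0.10460706  0.          0.          0.          0.        ] [ 2.48911309  0.80351319 -0.22777757] [-481.2886169  -187.89910931 1592.16098177]
side [[540.13749077   0.         275.47431125]
 [  0.         540.13749077 211.01226632]
 [  0.           0.           1.        ]] [-0.14553336  0.          0.          0.          0.        ] [ 2.13687682 -0.05922436  0.0260045 ] [-556.89866685  129.29268955 1251.69108607]
wrist [[364.61012505   0.         280.85123797]
 [  0.         364.61012505 209.44645574]
 [  0.           0.           1.        ]] [0.02331646 0.         0.         0.         0.        ] [-2.39348509 -1.61557791 -0.23733317] [-624.72824504  -34.6084561   392.6018275 ]
```

View pics/a_scene.png

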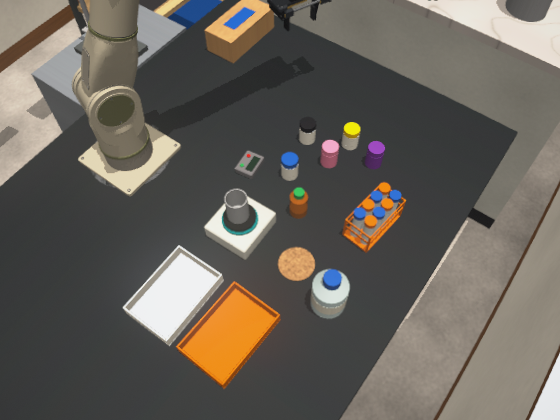

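View pics/a_side.png

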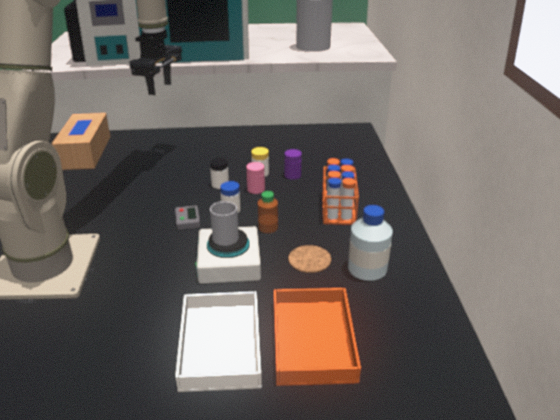

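View pics/a_wrist.png

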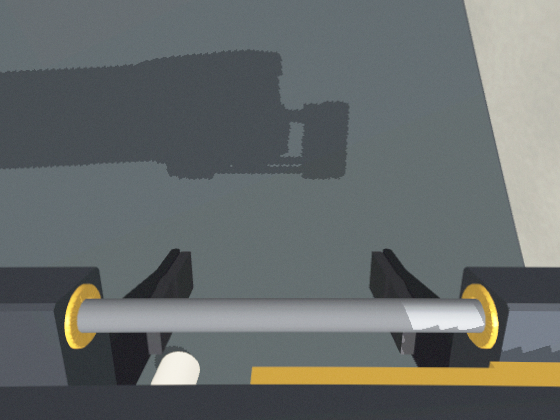

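The scene view shows the beaker on the mixer at (237,210), mat (296,264), white tray (174,294), orange tray (229,333). There is a yellow-cap jar at (351,135), black-cap (308,130), blue-cap (290,166) and a green-cap amber bottle (299,202); red is absent. Lookalikes are the pink jar (330,153) and the purple jar (375,154). Bystanders are the timer (249,163), rack (375,215) and reagent bottle (330,293). I'll check these in close crops.

Run:
```python
import cv2
a=cv2.imread("pics/a_scene.png"); b=cv2.imread("pics/a_side.png")
cv2.imwrite("pics/c1.png",cv2.resize(a[110:280,195:420],None,fx=3.5,fy=3.5,interpolation=cv2.INTER_CUBIC))
cv2.imwrite("pics/c2.png",cv2.resize(b[140:290,170:400],None,fx=3.4,fy=3.4,interpolation=cv2.INTER_CUBIC))
cv2.imwrite("pics/c3.png",cv2.resize(a[235:390,115:290],None,fx=3.8,fy=3.8,interpolation=cv2.INTER_CUBIC))
```

```text
(no output)
```

View pics/c1.png

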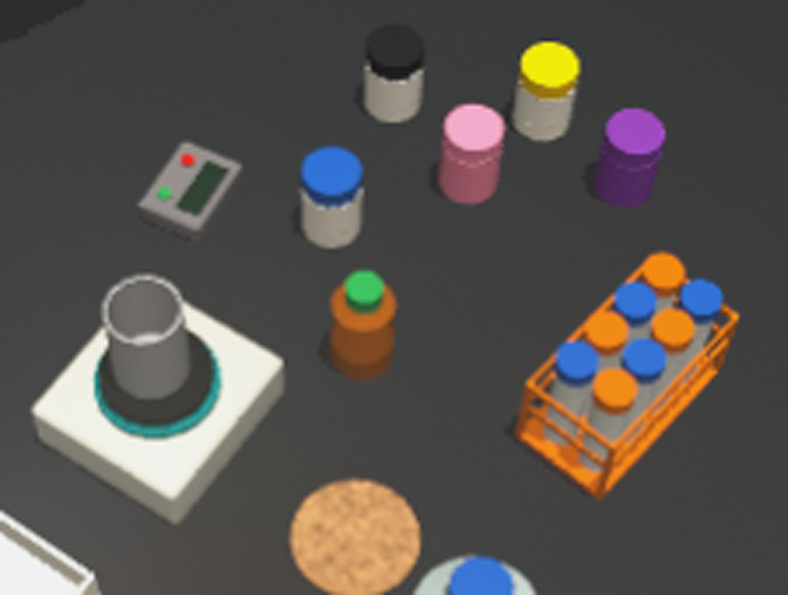

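View pics/c2.png

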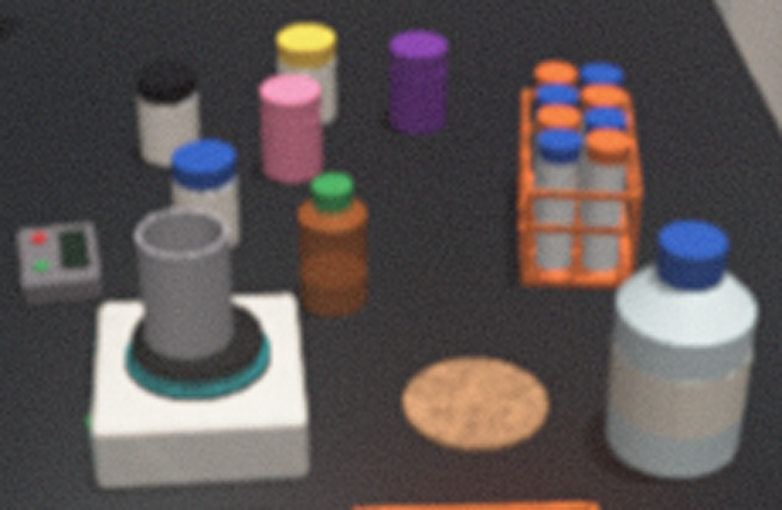

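View pics/c3.png

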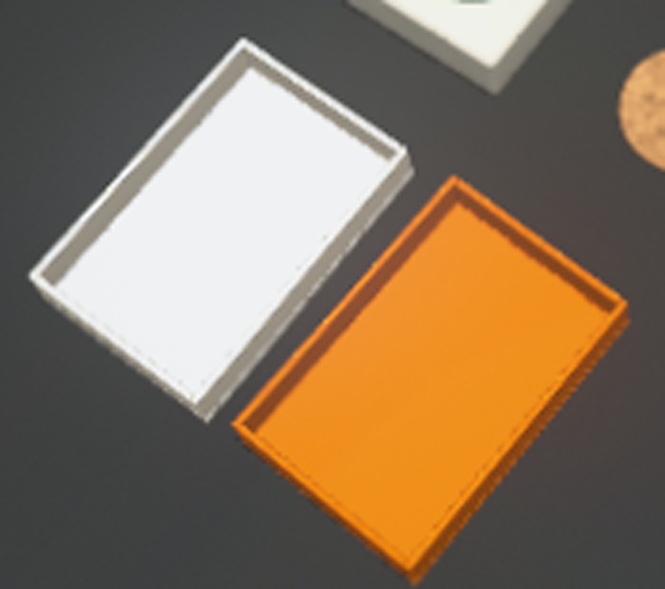

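```bash
cat > h.py <<'E'
import numpy as np, cv2
from rig import r, imaging
def ray(d,u,v):
    p=cv2.undistortPoints(np.array([[[u,v]]],float),np.array(d["K"]),np.array(d["distortion"]))[0,0]
    R=cv2.Rodrigues(np.array(d["rvec"],float))[0]; t=np.array(d["tvec"],float).ravel()
    return -R.T@t, R.T@np.array([p[0],p[1],1])
def at(d,u,v,z):
    c,k=ray(d,u,v); return (c+k*(z-c[2])/k[2])[:2]
def proj(d,P):
    return cv2.projectPoints(np.array(P,float).reshape(-1,3),np.array(d["rvec"],float),np.array(d["tvec"],float),np.array(d["K"]),np.array(d["distortion"]))[0].reshape(-1,2)
def toolR():
    return cv2.Rodrigues(np.array(r.get_obs()["ee_rot"]))[0]
E
python3 - <<'E'
from h import *
np.set_printoptions(precision=1,suppress=True)
s=imaging.grab_frame("scene"); d=imaging.grab_frame("side")
A=dict(yellow=(549,65,75),black=(395,47,75),blue=(332,170,75),pink=(474,127,75),purple=(635,130,75),green=(365,287,100),beaker=(144,309,150),pad=(157,372,70),mat=(355,536,5),mL=(33,408,50),mR=(284,370,50),mB=(177,503,50),reag=(481,578,160),rk0=(660,252,114),rk1=(737,316,114),rk2=(602,470,114),rk3=(527,383,114))
B=dict(yellow=(306,38,75),black=(167,80,75),blue=(205,155,75),pink=(290,90,75),purple=(419,44,75),green=(332,185,100),beaker=(182,232,150),mat=(475,402,5),m1=(103,300,50),m2=(296,296,50),m3=(305,425,50),m4=(95,430,50),reag=(692,240,160))
for k,(u,v,z) in A.items():
    o=at(s,195+u/3.5,110+v/3.5,z); 
    e=at(d,170+B[k][0]/3.4,140+B[k][1]/3.4,z) if k in B else ''
    print(k,o,e)
for k in("m1","m2","m3","m4"): print(k,at(d,170+B[k][0]/3.4,140+B[k][1]/3.4,50))
for n,L in dict(w=[(243,40),(410,150),(205,408),(33,275)],o=[(454,178),(627,302),(413,570),(236,423)]).items():
    P=np.array([at(s,115+u/3.8,235+v/3.8,40) for u,v in L]); print(n,P.tolist(),P.mean(0))
print(r.get_obs()["qpos"],r.get_obs()["eef_pos"],toolR())
E
```

```text
yellow [535.2 428. ] [534.6 419.7]
black [416.9 367.3] [416.9 348.5]
blue [450.  227.5] [450.9 220.5]
pink [520.  333.5] [518.8 323.9]
purple [631. 410.] [631.3 402. ]
green [547.1 134.8] [545.6 127.1]
beaker [444.8  -3.4] [443.9 -10.3]
pad [451.3  -6. ] 
mat [637.9  -4.8] [637.5 -11.9]
mL [384.7 -79.2] 
mR [522.2  62. ] 
mB [525.9 -78.6] 
reag [764.8 -44. ] [765.9 -55.1]
rk0 [718.8 287.2] 
rk1 [796.1 270.4] 
rk2 [780.7  97.3] 
rk3 [697.9 127.2] 
m1 [380.4  62.4]
m2 [516.8  59.5]
m3 [518.9 -87.8]
m4 [384.6 -85.6]
w [[362.18108721414353, -160.49576027263242], [511.54696287256706, -156.85120899415904], [519.3316561596342, -374.8557877593929], [365.5562339679253, -375.91647736732125]] [ 439.7 -267. ]
o [[548.797104302878, -155.44826363144057], [695.3817818439188, -158.21993501889045], [691.3224491532585, -375.6150619923566], [541.9400019638906, -370.38079095871086]] [ 619.4 -264.9]
[-1.2  0.3 -0.1  1.5  0.   1.3 -0.1] [233.4 579.6 222.2] [[-0.9  0.4 -0. ]
 [ 0.4  0.9 -0. ]
 [-0.  -0.  -1. ]]
```

Run:
```python
from h import *
np.set_printoptions(precision=1,suppress=True)
w=imaging.grab_frame("wrist"); o=r.get_obs(); R=toolR()
Rc=cv2.Rodrigues(np.array(w["rvec"]))[0]; t=np.array(w["tvec"]).ravel()
c=-Rc.T@t
print("cam in tool",R.T@(c-o["eef_pos"])); print("cam axes in tool\n",np.round(R.T@Rc.T,2))
def sh(w):
    w=np.array(w,float); print(np.round(R.T@(w-o["eef_pos"])/1000,4))
sh([444,-7,330]); sh([444,200,350])
x=R[:,0]; print(np.degrees(np.arctan2(x[1],x[0])))
```

```text
cam in tool [  80.1    0.5 -162.9]
cam axes in tool
 [[-0.  -1.  -0.3]
 [ 1.  -0.  -0. ]
 [ 0.  -0.3  1. ]]
[-0.4 -0.5 -0.1]
[-0.3 -0.3 -0.1]
158.06720118771278
```

```bash
cat >> h.py <<'E'
def sh(w):
    o=r.get_obs(); R=toolR(); v=np.array(w,float)-o["eef_pos"]; a=np.degrees(np.arctan2(R[1,0],R[0,0]))
    print("shift m",[round(float(q)/1000,4) for q in R.T@v],"toolx deg",round(a,2),"turn z to 180:",round(float(np.radians(((a-180+180)%360)-180)),4),"zax",R[:,2].round(4))
E
python3 -c "
from h import *
sh([460,200,300])"
```

```text
shift m [-0.352, -0.2676, -0.0776] toolx deg 158.07 turn z to 180: -0.3828 zax [-1.e-04 -4.e-04 -1.e+00]
```

```bash
python3 -m creep '[[[0,-0.04,-0.03,-0.008,0,0,-0.05],[0,-0.09,-0.065,-0.02,0,0,-0.1],[0,-0.14,-0.1,-0.03,0,0,-0.15],[0,-0.19,-0.14,-0.04,0,0,-0.2],[0,-0.24,-0.18,-0.05,0,0,-0.26],[0,-0.29,-0.22,-0.065,0,0,-0.32],[0,-0.33,-0.25,-0.075,0,0,-0.36],[0,-0.352,-0.268,-0.078,0,0,-0.383],[0,-0.352,-0.268,-0.078,0,0,-0.383],[0,-0.352,-0.268,-0.078,0,0,-0.383],[0,-0.352,-0.268,-0.078,0,0,-0.383]]]'
python3 - <<'E'
from h import *
w=imaging.grab_frame("wrist"); cv2.imwrite("pics/w1.png",w["frame"])
print(r.get_obs()["qpos"].round(2)); sh([444,-7,260])
E
```

```text
time: 1.68
eef_pos: [459.2, 200.9, 300.3]
ee_rot: [0.003, -3.141, 0.0]
ft_force: [0.5, 0.1, -0.2]
finger_gap: 87.0
[-0.72  0.02  0.22  1.67 -0.    1.46  1.07]
shift m [0.0157, -0.2077, 0.0403] toolx deg -179.88 turn z to 180: 0.0021 zax [-4.e-04 -0.e+00 -1.e+00]
```

View pics/w1.png

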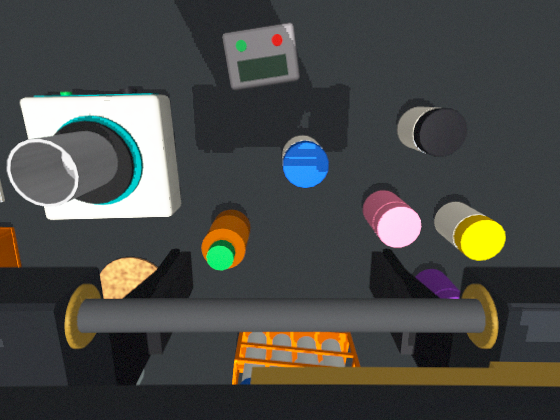

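Wrist view: beaker mouth (43,172), mixer top corners (24,98), (168,95), (180,215), (48,219), green cap (220,258), blue cap (305,165), black cap (440,132), yellow cap (480,238).

Run:
```python
from h import *
np.set_printoptions(precision=1,suppress=True)
w=imaging.grab_frame("wrist")
for n,u,v,z in [("yellow",480,238,75),("black",440,132,75),("blue",305,165,75),("green",220,258,100),("pink",399,226,75),("beaker",43,172,150),("m",24,98,50),("m",168,95,50),("m",180,215,50),("m",48,219,50)]: print(n,at(w,u,v,z))
```

```text
yellow [530.2 426.6]
black [412.4 366.7]
blue [446.9 227.1]
green [544.3 135.4]
pink [516.  334.3]
beaker [440.6  -4. ]
m [380.  -74.1]
m [375.7  79.5]
m [511.4  81.5]
m [516.5 -74.2]
```

```bash
python3 -m creep '[[[0,0.005,-0.05,0.01,0,0,0],[0,0.01,-0.1,0.02,0,0,0],[0,0.015,-0.15,0.03,0,0,0],[0,0.016,-0.205,0.04,0,0,0],[0,0.016,-0.205,0.04,0,0,0],[0,0.016,-0.205,0.04,0,0,0],[0,0.016,-0.205,0.04,0,0,0]]]'
python3 - <<'E'
from h import *
w=imaging.grab_frame("wrist"); cv2.imwrite("pics/w2.png",w["frame"])
sh([443,-4,105])
E
```

```text
time: 2.65
eef_pos: [444.0, -3.9, 260.6]
ee_rot: [-0.004, 3.141, 0.0]
ft_force: [0.1, -0.0, 0.3]
finger_gap: 87.0
shift m [0.0011, 0.0, 0.1556] toolx deg -179.86 turn z to 180: 0.0024 zax [ 1.e-04 -1.e-04 -1.e+00]
```

View pics/w2.png

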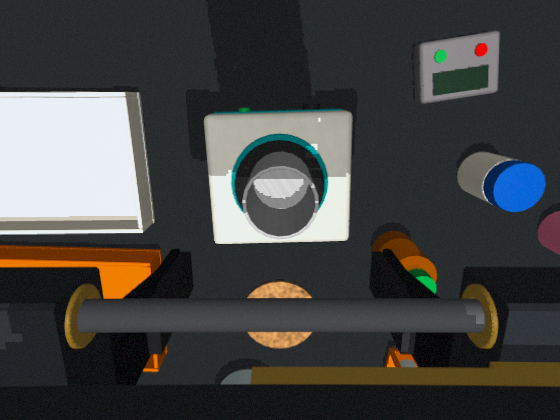

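Mixer top corners at (207,115), (351,110), (348,240), (214,243); beaker mouth centre (281,203); mat partly hidden at about (281,315); white tray right edge at left.

Run:
```python
from h import *
np.set_printoptions(precision=1,suppress=True)
w=imaging.grab_frame("wrist")
for n,u,v,z in [("blue",515,187,75),("beaker",281,203,150),("mat l",245,315,5),("mat r",315,315,5),("m",207,115,50),("m",351,110,50),("m",348,240,50),("m",214,243,50),("ring L",232,183,50),("ring R",328,181,50),("wt",141,94,40),("wt",153,220,0)]: print(n,at(w,u,v,z))
f=w["frame"]; cv2.imwrite("pics/w2c.png",cv2.resize(f[100:250,190:370],None,fx=4,fy=4,interpolation=cv2.INTER_CUBIC))
```

```text
blue [446.4 223.9]
beaker [441.7  -3.4]
mat l [635.5 -50.3]
mat r [635.3  41.5]
m [379.5 -76.9]
m [374.5  65.5]
m [512.1  70.2]
m [515.9 -77. ]
ring L [448.3 -54.7]
ring R [446.   45.7]
wt [ 360.1 -143.3]
wt [ 506.  -159.6]
```

View pics/w2c.png

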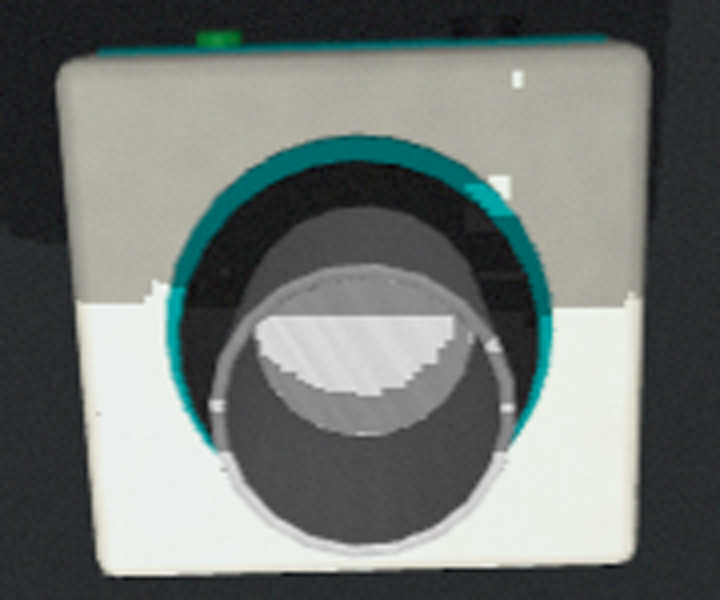

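```bash
python3 -m creep '[[[0,0.002,0,0.04,0,0,0],[0,0.002,0,0.08,0,0,0],[0,0.002,0,0.12,0,0,0],[0,0.002,0,0.155,0,0,0],[0,0.002,0,0.155,0,0,0],[0,0.002,0,0.155,0,0,0],[1,0.002,0,0.155,0,0,0],[1,0.002,0,0.155,0,0,0],[1,0.002,0,0.155,0,0,0],[1,0.002,0,0.155,0,0,0],[1,0.002,0,0.155,0,0,0],[1,0.002,0,0.12,0,0,0],[1,0.002,0,0.08,0,0,0],[1,0.002,0,0.06,0,0,0],[1,0.002,0,0.06,0,0,0]]]' 15
python3 - <<'E'
from h import *
w=imaging.grab_frame("wrist"); cv2.imwrite("pics/w3.png",w["frame"])
sh([635.5,-4,90])
E
```

```text
time: 4.62
eef_pos: [442.5, -5.3, 201.3]
ee_rot: [-0.0, 3.14, 0.001]
ft_force: [1.2, -0.4, -2.2]
finger_gap: 60.4
shift m [-0.1937, 0.0013, 0.1101] toolx deg -179.99 turn z to 180: 0.0002 zax [ 1.e-04  2.e-04 -1.e+00]
```

View pics/w3.png

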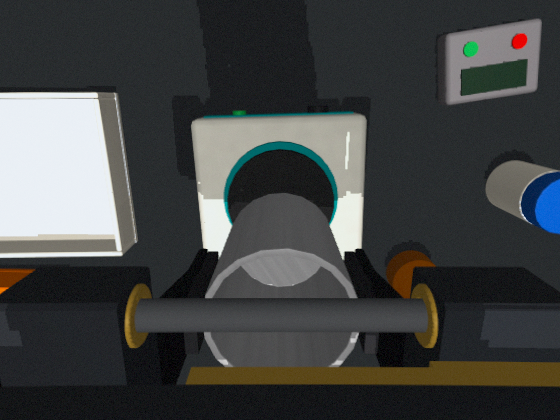

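```bash
python3 -m creep '[[[1,-0.05,0,0,0,0,0],[1,-0.1,0,0,0,0,0],[1,-0.15,0,0,0,0,0],[1,-0.194,0,0,0,0,0],[1,-0.194,0,0,0,0,0],[1,-0.194,0,0.04,0,0,0],[1,-0.194,0,0.08,0,0,0],[1,-0.194,0,0.12,0,0,0],[1,-0.194,0,0.14,0,0,0],[1,-0.194,0,0.15,0,0,0],[1,-0.194,0,0.15,0,0,0],[1,-0.194,0,0.15,0,0,0]]]'
python3 - <<'E'
from h import *
w=imaging.grab_frame("side"); cv2.imwrite("pics/s4.png",cv2.resize(w["frame"][130:320,200:440],None,fx=3.2,fy=3.2))
sh([635.5,-4,41])
E
```

```text
time: 6.18
eef_pos: [636.8, -5.3, 51.9]
ee_rot: [-0.0, 3.14, 0.0]
ft_force: [0.5, 0.7, -0.9]
finger_gap: 60.7
shift m [0.0013, 0.0012, 0.0109] toolx deg -179.98 turn z to 180: 0.0003 zax [ 2.1e-03  3.0e-04 -1.0e+00]
```

View pics/s4.png

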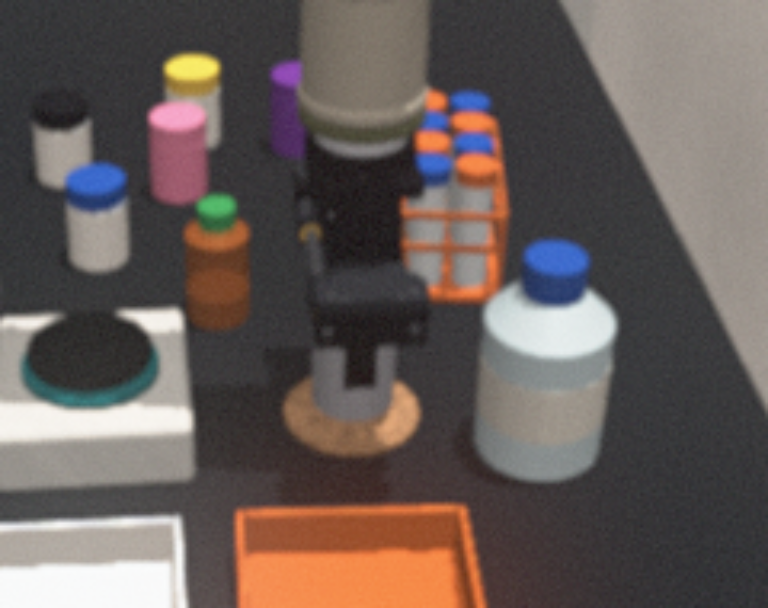

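The beaker is over the mat at about (350,400) in this crop, centred and clear of the reagent bottle. Lowering and releasing.

```bash
python3 -m creep '[[[1,0,0,0.005,0,0,0],[1,0,0,0.01,0,0,0],[1,0,0,0.012,0,0,0],[1,0,0,0.012,0,0,0],[1,0,0,0.012,0,0,0]]]'
python3 -m creep '[[[0,0,0,0,0,0,0],[0,0,0,0,0,0,0],[0,0,0,0,0,0,0],[0,0,0,0,0,0,0],[0,0,0,-0.04,0,0,0],[0,0,0,-0.09,0,0,0],[0,0,0,-0.15,0,0,0],[0,0,0,-0.2,0,0,0],[0,0,0,-0.2,0,0,0]]]'
python3 - <<'E'
from h import *
w=imaging.grab_frame("side"); cv2.imwrite("pics/s5.png",w["frame"])
w=imaging.grab_frame("scene"); cv2.imwrite("pics/s5b.png",cv2.resize(w["frame"][110:350,180:420],None,fx=2.5,fy=2.5))
sh([531,426,300])
E
```

```text
time: 6.85
eef_pos: [636.4, -5.2, 40.2]
ee_rot: [-0.001, 3.141, 0.001]
ft_force: [-6.5, 0.2, 15.1]
finger_gap: 60.5
time: 7.98
eef_pos: [637.8, -5.6, 243.1]
ee_rot: [-0.0, 3.134, 0.001]
ft_force: [0.5, -0.8, -0.8]
finger_gap: 87.3
shift m [0.1048, 0.4312, -0.0614] toolx deg -179.98 turn z to 180: 0.0003 zax [ 4.e-04  3.e-04 -1.e+00]
```

View pics/s5.png

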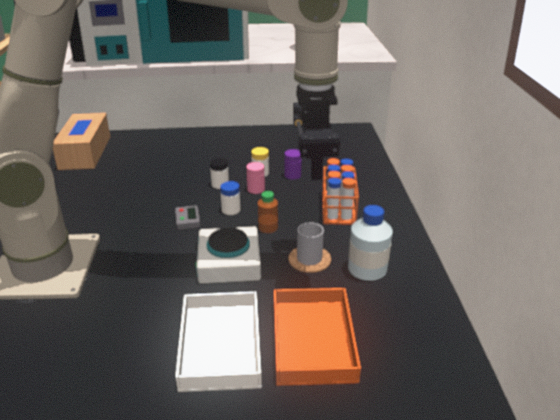

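View pics/s5b.png

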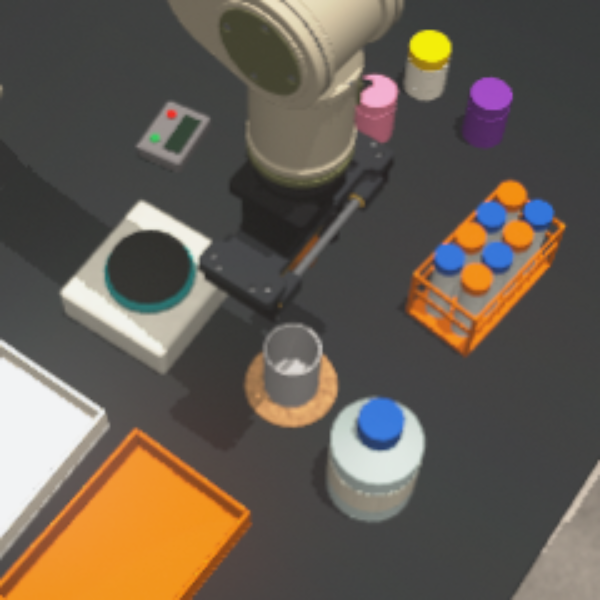

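Beaker stands upright in the middle of the mat and the pad is free. The yellow jar is still at side (260,160). On to yellow.

```bash
python3 -m creep '[[[0,0.012,0.05,0,0,0,0],[0,0.024,0.1,0,0,0,0],[0,0.036,0.15,0,0,0,0],[0,0.048,0.2,0,0,0,0],[0,0.06,0.25,0,0,0,0],[0,0.072,0.3,0,0,0,0],[0,0.085,0.35,0,0,0,0],[0,0.097,0.4,0,0,0,0],[0,0.105,0.432,0,0,0,0],[0,0.105,0.432,0,0,0,0],[0,0.105,0.432,0,0,0,0]]]'
python3 - <<'E'
from h import *
w=imaging.grab_frame("wrist"); cv2.imwrite("pics/w6.png",w["frame"])
E
```

```text
time: 9.45
eef_pos: [530.9, 425.6, 237.1]
ee_rot: [-0.001, -3.14, 0.003]
ft_force: [0.5, -0.7, -0.3]
finger_gap: 87.2
```

View pics/w6.png

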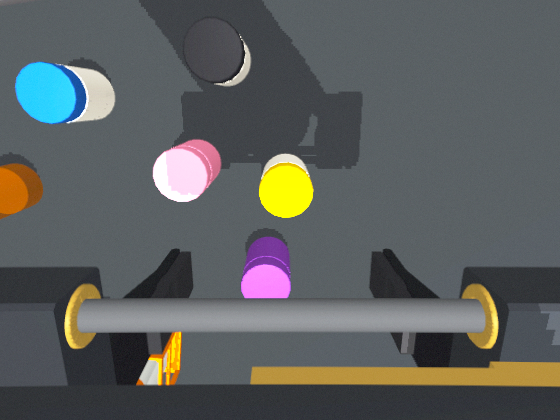

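Yellow cap top centre at (286,190), pink (181,174), purple (266,283).

Run:
```python
from h import *
w=imaging.grab_frame("wrist")
for n,u,v in [("y",286,190),("pink",181,174),("purple",266,285),("black",213,50),("blue",49,93)]: print(n,at(w,u,v,75))
c=at(w,286,190,75); sh([c[0],c[1],28])
```

```text
y [531.15528981 430.12556196]
pink [516.12819186 335.03442938]
purple [628.25298513 410.41142274]
black [412.99400188 369.96627824]
blue [446.90886089 230.0890776 ]
shift m [0.0003, 0.0053, 0.21] toolx deg 179.9 turn z to 180: -0.0018 zax [-3.0e-04 -1.1e-03 -1.0e+00]
```

```bash
python3 -m creep '[[[0,0,0.003,0.05,0,0,0],[0,0,0.003,0.1,0,0,0],[0,0,0.003,0.15,0,0,0],[0,0,0.003,0.19,0,0,0],[0,0,0.003,0.209,0,0,0],[0,0,0.003,0.209,0,0,0],[0,0,0.003,0.209,0,0,0],[1,0,0.003,0.209,0,0,0],[1,0,0.003,0.209,0,0,0],[1,0,0.003,0.209,0,0,0],[1,0,0.003,0.209,0,0,0],[1,0,0.003,0.209,0,0,0],[1,0,0.003,0.209,0,0,0]]]' 35
python3 -m creep '[[[1,0,0,-0.04,0,0,0],[1,0,0,-0.09,0,0,0],[1,0,0,-0.13,0,0,0],[1,0,0,-0.17,0,0,0],[1,0,0,-0.17,0,0,0]]]'
python3 - <<'E'
from h import *
w=imaging.grab_frame("wrist"); cv2.imwrite("pics/w7.png",w["frame"])
sh([445.5,-4,200])
E
```

```text
time: 11.18
eef_pos: [530.8, 429.8, 29.6]
ee_rot: [0.0, -3.142, -0.0]
ft_force: [-1.0, -0.6, 1.7]
finger_gap: 49.4
time: 11.8
eef_pos: [532.2, 430.6, 203.2]
ee_rot: [-0.0, 3.137, 0.006]
ft_force: [0.9, 0.1, -1.9]
finger_gap: 49.3
shift m [0.0859, -0.434, -0.0002] toolx deg -179.99 turn z to 180: 0.0002 zax [ 0.0016  0.0016 -1.    ]
```

View pics/w7.png

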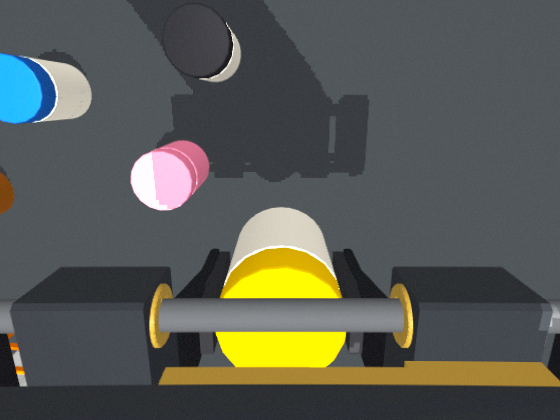

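```bash
python3 -m creep '[[[1,0.01,-0.05,0,0,0,0],[1,0.02,-0.1,0,0,0,0],[1,0.03,-0.15,0,0,0,0],[1,0.04,-0.2,0,0,0,0],[1,0.05,-0.25,0,0,0,0],[1,0.06,-0.3,0,0,0,0],[1,0.07,-0.35,0,0,0,0],[1,0.08,-0.4,0,0,0,0],[1,0.086,-0.434,0,0,0,0],[1,0.086,-0.434,0,0,0,0],[1,0.086,-0.434,0.05,0,0,0],[1,0.086,-0.434,0.09,0,0,0],[1,0.086,-0.434,0.09,0,0,0],[1,0.086,-0.434,0.09,0,0,0]]]'
python3 - <<'E'
from h import *
w=imaging.grab_frame("wrist"); cv2.imwrite("pics/w8.png",w["frame"])
w=imaging.grab_frame("side"); cv2.imwrite("pics/s8.png",w["frame"])
sh([445.5,-4,89.5])
E
```

```text
time: 13.6
eef_pos: [445.4, -3.9, 110.5]
ee_rot: [-0.001, 3.141, -0.0]
ft_force: [1.1, 0.5, -2.3]
finger_gap: 49.3
shift m [0.0005, -0.0002, 0.0215] toolx deg -179.97 turn z to 180: 0.0005 zax [ 2.2e-03  8.0e-04 -1.0e+00]
```

View pics/w8.png

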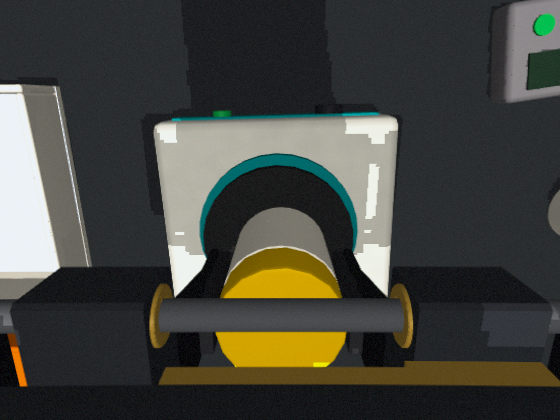

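View pics/s8.png

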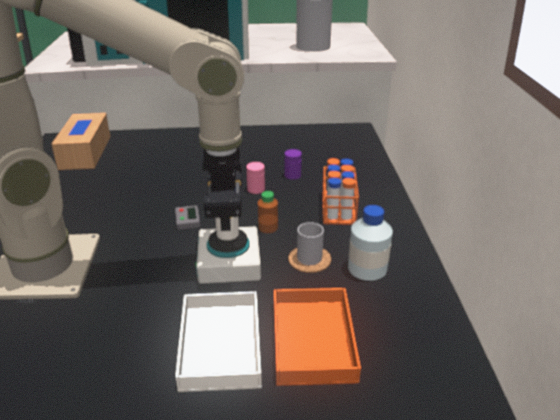

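The jar is centred over the pad. Pressing now.

```bash
python3 -m creep '[[[1,0,0,0.008,0,0,0],[1,0,0,0.014,0,0,0],[1,0,0,0.019,0,0,0],[1,0,0,0.023,0,0,0],[1,0,0,0.023,0,0,0],[1,0,0,0.023,0,0,0]]]'
```

```text
time: 14.45
eef_pos: [446.5, -4.0, 88.8]
ee_rot: [-0.0, 3.139, 0.003]
ft_force: [-9.1, 1.3, 31.1]
finger_gap: 49.6
```

```bash
python3 -m creep '[[[1,0,0,0,0,0,0],[1,0,0,0,0,0,0],[1,0,0,0,0,0,0],[1,0,0,0,0,0,0],[1,0,0,0,0,0,0],[1,0,0,0,0,0,0],[1,0,0,0,0,0,0],[1,0,0,0,0,0,0],[1,0,0,0,0,0,0],[1,0,0,0,0,0,0],[1,0,0,0,0,0,0],[1,0,0,0,0,0,0],[1,0,0,0,0,0,0],[1,0,0,0,0,0,0],[1,0,0,0,0,0,0],[1,0,0,0,0,0,0],[1,0,0,0,0,0,0],[1,0,0,0,0,0,0],[1,0,0,0,0,0,0],[1,0,0,0,0,0,0]]]'
python3 - <<'E'
from h import *
w=imaging.grab_frame("side"); cv2.imwrite("pics/s9.png",cv2.resize(w["frame"][180:290,170:290],None,fx=5,fy=5,interpolation=cv2.INTER_CUBIC))
E
python3 -m creep '[[[1,0,0,0,0,0,0],[1,0,0,0,0,0,0],[1,0,0,0,0,0,0],[1,0,0,0,0,0,0],[1,0,0,0,0,0,0],[1,0,0,0,0,0,0],[1,0,0,0,0,0,0],[1,0,0,0,0,0,0]]]'
```

```text
time: 16.95
eef_pos: [446.5, -3.9, 88.8]
ee_rot: [-0.0, 3.139, 0.003]
ft_force: [-8.4, 0.2, 30.7]
finger_gap: 49.3
time: 18.0
eef_pos: [446.6, -3.9, 88.8]
ee_rot: [-0.0, 3.139, 0.003]
ft_force: [-8.4, 0.4, 30.8]
finger_gap: 49.5
```

View pics/s9.png

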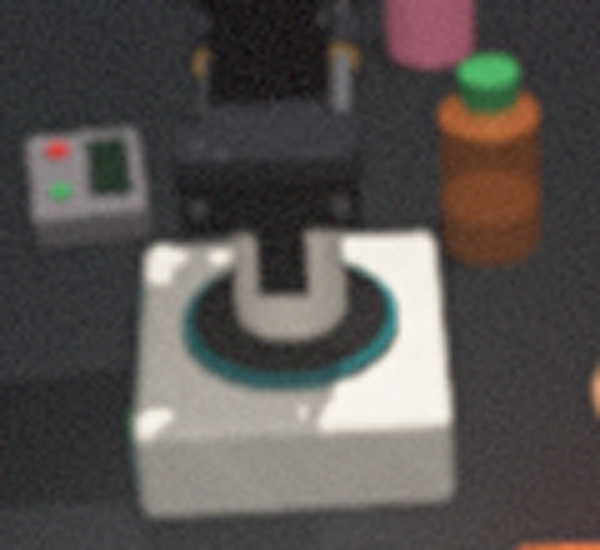

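Pad is fully down with the yellow jar upright on it. Lifting and going to hover by the white tray.

```bash
python3 -m creep '[[[1,0,0,-0.03,0,0,0],[1,0,0,-0.08,0,0,0],[1,0,0,-0.12,0,0,0],[1,0.005,-0.05,-0.12,0,0,0],[1,0.005,-0.1,-0.12,0,0,0],[1,0.005,-0.15,-0.12,0,0,0],[1,0.005,-0.2,-0.12,0,0,0],[1,0.005,-0.26,-0.12,0,0,0],[1,0.005,-0.26,-0.12,0,0,0],[1,0.005,-0.26,-0.12,0,0,0],[1,0.005,-0.26,-0.12,0,0,0]]]'
python3 - <<'E'
from h import *
w=imaging.grab_frame("wrist"); cv2.imwrite("pics/w10.png",w["frame"]);sh([408,-316,60])
print(r.get_obs()["qpos"].round(2))
E
```

```text
time: 19.38
eef_pos: [440.3, -262.9, 206.3]
ee_rot: [0.003, -3.142, -0.002]
ft_force: [0.0, 0.3, -1.1]
finger_gap: 49.5
shift m [0.0325, -0.0531, 0.1463] toolx deg -179.86 turn z to 180: 0.0024 zax [ 2.e-04  9.e-04 -1.e+00]
[-0.42  0.11  0.94  1.82 -0.09  1.26  2.12]
```

View pics/w10.png

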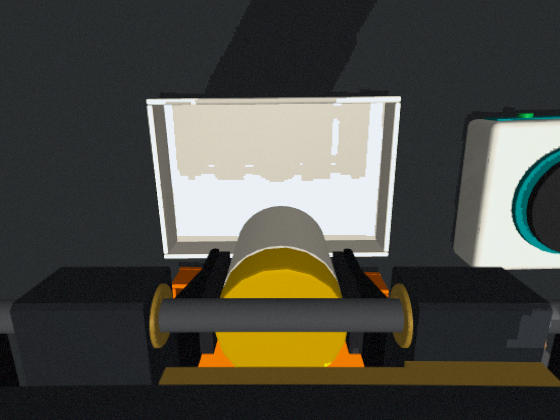

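Run:
```python
from h import *
w=imaging.grab_frame("wrist")
for u,v in [(149,101),(399,98),(387,255),(166,258)]: print(at(w,u,v,40))
```

```text
[ 362.5910599  -376.09165068]
[ 359.73423958 -160.78365673]
[ 506.53167481 -158.3201359 ]
[ 509.98729421 -374.85542994]
```

```bash
python3 -m creep '[[[1,0.037,-0.05,0,0,0,0],[1,0.037,-0.05,0,0,0,0],[1,0.037,-0.05,0.05,0,0,0],[1,0.037,-0.05,0.1,0,0,0],[1,0.037,-0.05,0.14,0,0,0],[1,0.037,-0.05,0.16,0,0,0],[1,0.037,-0.05,0.168,0,0,0],[1,0.037,-0.05,0.168,0,0,0],[1,0.037,-0.05,0.168,0,0,0]]]'
```

```text
time: 20.6
eef_pos: [403.9, -314.7, 39.7]
ee_rot: [-0.001, 3.14, -0.001]
ft_force: [0.6, -0.7, -1.3]
finger_gap: 49.5
```

Run:
```python
from h import *
w=imaging.grab_frame("scene"); cv2.imwrite("pics/s11.png",cv2.resize(w["frame"][200:400,90:330],None,fx=3,fy=3,interpolation=cv2.INTER_CUBIC))
```

```text
(no output)
```

View pics/s11.png

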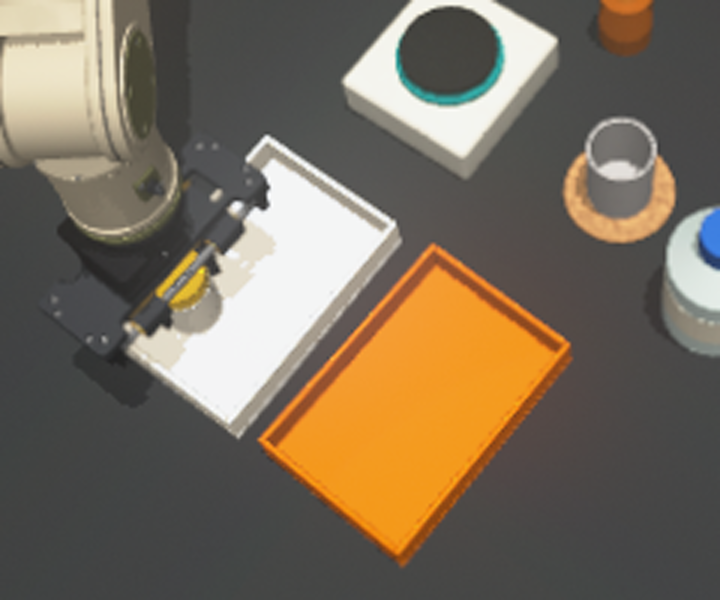

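The jar is inside the white tray, in its rear-left part. Lowering and releasing with a small opening.

```bash
python3 -m creep '[[[1,0,0,0.003,0,0,0],[1,0,0,0.006,0,0,0],[1,0,0,0.006,0,0,0],[1,0,0,0.006,0,0,0]]]'
python3 -m creep '[[[0.28,0,0,0,0,0,0],[0.28,0,0,0,0,0,0],[0.28,0,0,0,0,0,0],[0.28,0,0,0,0,0,0],[0.28,0,0,-0.03,0,0,0],[0.28,0,0,-0.08,0,0,0],[0.28,0,0,-0.14,0,0,0],[0.2,0,0,-0.2,0,0,0],[0,0,0,-0.2,0,0,0]]]'
python3 - <<'E'
from h import *
w=imaging.grab_frame("wrist"); cv2.imwrite("pics/w12.png",w["frame"]);sh([546,134,240])
E
```

```text
time: 21.15
eef_pos: [403.2, -314.4, 33.9]
ee_rot: [0.0, 3.141, 0.002]
ft_force: [-7.6, 6.8, 25.5]
finger_gap: 49.6
time: 22.28
eef_pos: [404.7, -315.6, 236.4]
ee_rot: [-0.0, 3.135, -0.002]
ft_force: [0.2, 0.4, -0.7]
finger_gap: 73.4
shift m [-0.1425, 0.4486, -0.0055] toolx deg -179.96 turn z to 180: 0.0007 zax [ 3.7e-03 -2.0e-04 -1.0e+00]
```

View pics/w12.png

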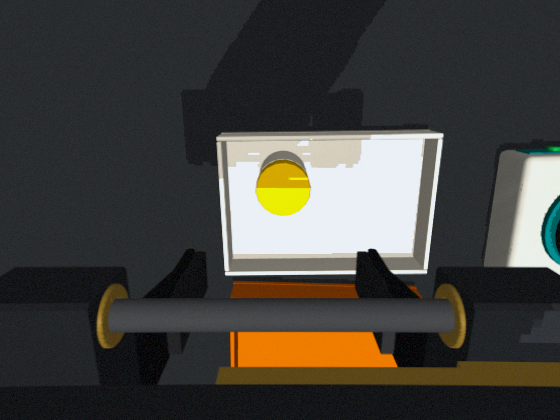

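Yellow stands upright in the white tray, at (283,188). Now the green bottle.

```bash
python3 -m creep '[[[0,-0.016,0.05,-0.005,0,0,0],[0,-0.032,0.1,-0.01,0,0,0],[0,-0.048,0.15,-0.01,0,0,0],[0,-0.064,0.2,-0.01,0,0,0],[0,-0.08,0.25,-0.01,0,0,0],[0,-0.095,0.3,-0.01,0,0,0],[0,-0.11,0.35,-0.01,0,0,0],[0,-0.125,0.4,-0.01,0,0,0],[0,-0.142,0.449,-0.01,0,0,0],[0,-0.142,0.449,-0.01,0,0,0],[0,-0.142,0.449,-0.01,0,0,0]]]'
python3 - <<'E'
from h import *
w=imaging.grab_frame("wrist"); cv2.imwrite("pics/w13.png",w["frame"])
E
```

```text
time: 23.7
eef_pos: [544.4, 133.9, 241.1]
ee_rot: [-0.001, -3.139, 0.003]
ft_force: [-1.2, -0.3, 0.1]
finger_gap: 87.1
```

View pics/w13.png

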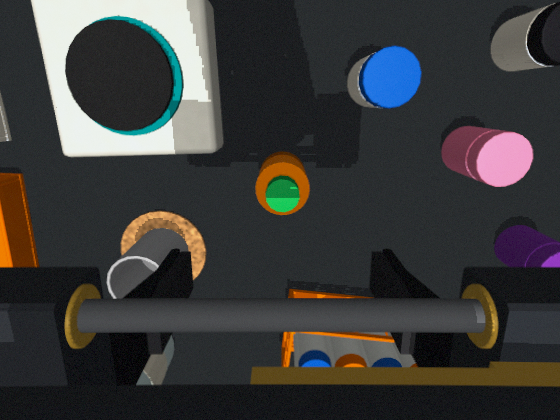

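Green cap top at (283,195), blue cap (390,76), black at the upper right; none disturbed.

Run:
```python
from h import *
w=imaging.grab_frame("wrist")
c=at(w,283,195,100); print(c, at(w,390,76,75)); sh([c[0],c[1],38])
```

```text
[543.52029606 135.51645942] [446.2548197  226.23820739]
shift m [0.0009, 0.0024, 0.204] toolx deg 179.89 turn z to 180: -0.0019 zax [-9.e-04 -4.e-04 -1.e+00]
```

```bash
python3 -m creep '[[[0,0.001,0.001,0.05,0,0,0],[0,0.001,0.001,0.1,0,0,0],[0,0.001,0.001,0.15,0,0,0],[0,0.001,0.001,0.19,0,0,0],[0,0.001,0.001,0.205,0,0,0],[0,0.001,0.001,0.205,0,0,0],[0,0.001,0.001,0.205,0,0,0],[1,0.001,0.001,0.205,0,0,0],[1,0.001,0.001,0.205,0,0,0],[1,0.001,0.001,0.205,0,0,0],[1,0.001,0.001,0.205,0,0,0],[1,0.001,0.001,0.205,0,0,0],[1,0.001,0.001,0.205,0,0,0]]]' 35
python3 -m creep '[[[1,0,0,-0.04,0,0,0],[1,0,0,-0.09,0,0,0],[1,0,0,-0.13,0,0,0],[1,0,0,-0.16,0,0,0],[1,0,0,-0.16,0,0,0]]]'
python3 - <<'E'
from h import *
sh([446,-4,200])
E
```

```text
time: 25.42
eef_pos: [543.9, 135.6, 37.6]
ee_rot: [0.0, -3.142, 0.0]
ft_force: [0.1, -1.0, 2.4]
finger_gap: 49.2
time: 26.05
eef_pos: [544.9, 136.1, 199.5]
ee_rot: [-0.0, 3.138, 0.003]
ft_force: [0.6, 0.2, -2.3]
finger_gap: 49.3
shift m [0.0989, -0.14, -0.0011] toolx deg -179.99 turn z to 180: 0.0002 zax [ 0.0032  0.0019 -1.    ]
```

```bash
python3 -m creep '[[[1,0.035,-0.05,0,0,0,0],[1,0.07,-0.1,0,0,0,0],[1,0.099,-0.14,0,0,0,0],[1,0.099,-0.14,0,0,0,0],[1,0.099,-0.14,0.05,0,0,0],[1,0.099,-0.14,0.08,0,0,0],[1,0.099,-0.14,0.08,0,0,0],[1,0.099,-0.14,0.08,0,0,0]]]'
python3 - <<'E'
from h import *
w=imaging.grab_frame("side"); cv2.imwrite("pics/s14.png",cv2.resize(w["frame"][130:290,150:350],None,fx=4,fy=3.7))
sh([446,-4,97.6])
E
```

```text
time: 27.05
eef_pos: [445.5, -4.0, 118.2]
ee_rot: [-0.001, 3.141, -0.001]
ft_force: [0.2, -0.4, -1.8]
finger_gap: 49.2
shift m [-0.0002, -0.0, 0.021] toolx deg -179.97 turn z to 180: 0.0005 zax [ 1.4e-03  2.0e-04 -1.0e+00]
```

View pics/s14.png

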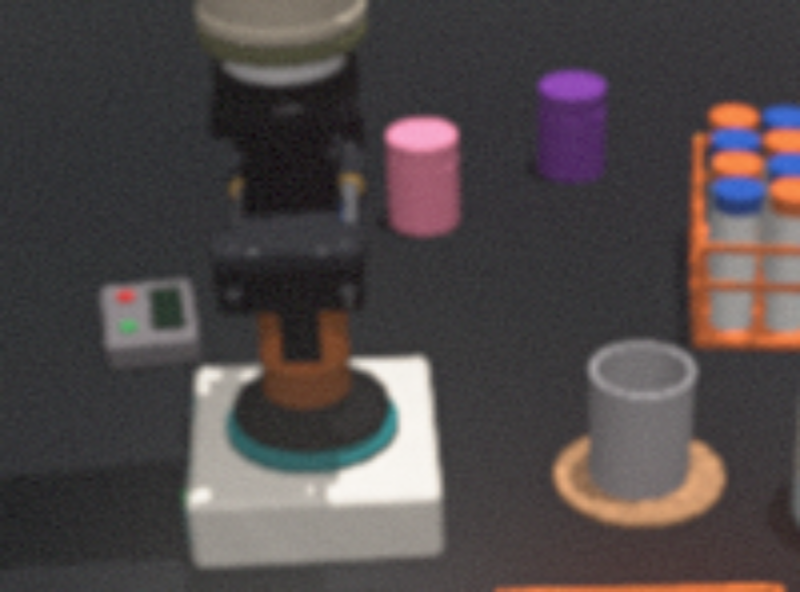

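The green bottle hangs upright over the pad at crop (305,380). Pressing.

```bash
python3 -m creep '[[[1,0,0,0.008,0,0,0],[1,0,0,0.014,0,0,0],[1,0,0,0.019,0,0,0],[1,0,0,0.023,0,0,0],[1,0,0,0.023,0,0,0],[1,0,0,0.023,0,0,0]]]'
```

```text
time: 27.85
eef_pos: [446.6, -4.0, 96.7]
ee_rot: [-0.0, 3.139, 0.003]
ft_force: [-9.4, -0.3, 30.7]
finger_gap: 49.6
```

```bash
python3 -m creep '[[[1,0,0,0,0,0,0],[1,0,0,0,0,0,0],[1,0,0,0,0,0,0],[1,0,0,0,0,0,0],[1,0,0,0,0,0,0],[1,0,0,0,0,0,0],[1,0,0,0,0,0,0],[1,0,0,0,0,0,0],[1,0,0,0,0,0,0],[1,0,0,0,0,0,0],[1,0,0,0,0,0,0],[1,0,0,0,0,0,0],[1,0,0,0,0,0,0],[1,0,0,0,0,0,0],[1,0,0,0,0,0,0],[1,0,0,0,0,0,0],[1,0,0,0,0,0,0],[1,0,0,0,0,0,0],[1,0,0,0,0,0,0],[1,0,0,0,0,0,0]]]'
python3 - <<'E'
from h import *
w=imaging.grab_frame("side"); cv2.imwrite("pics/s15.png",cv2.resize(w["frame"][180:290,170:290],None,fx=5,fy=5,interpolation=cv2.INTER_CUBIC))
E
python3 -m creep '[[[1,0,0,0,0,0,0],[1,0,0,0,0,0,0],[1,0,0,0,0,0,0],[1,0,0,0,0,0,0],[1,0,0,0,0,0,0],[1,0,0,0,0,0,0],[1,0,0,0,0,0,0],[1,0,0,0,0,0,0]]]'
```

```text
time: 30.35
eef_pos: [446.6, -3.9, 96.8]
ee_rot: [-0.0, 3.139, 0.003]
ft_force: [-8.2, 0.5, 31.0]
finger_gap: 49.0
time: 31.4
eef_pos: [446.6, -3.9, 96.7]
ee_rot: [-0.0, 3.139, 0.003]
ft_force: [-8.3, -1.2, 30.7]
finger_gap: 49.2
```

View pics/s15.png

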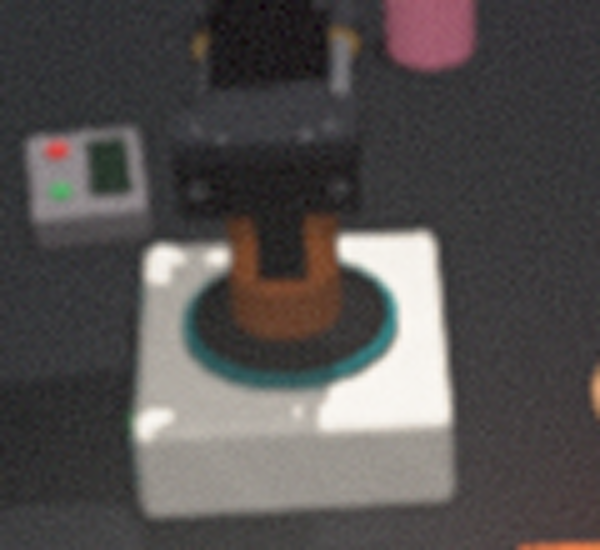

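Pad fully down, bottle upright. Next, the orange tray.

```bash
python3 -m creep '[[[1,0,0,-0.03,0,0,0],[1,0,0,-0.08,0,0,0],[1,0,0,-0.12,0,0,0],[1,-0.03,-0.05,-0.12,0,0,0],[1,-0.06,-0.1,-0.12,0,0,0],[1,-0.09,-0.15,-0.12,0,0,0],[1,-0.12,-0.2,-0.12,0,0,0],[1,-0.15,-0.25,-0.12,0,0,0],[1,-0.168,-0.276,-0.12,0,0,0],[1,-0.168,-0.276,-0.12,0,0,0],[1,-0.168,-0.276,-0.12,0,0,0],[1,-0.168,-0.276,-0.12,0,0,0]]]'
python3 - <<'E'
from h import *
w=imaging.grab_frame("wrist"); cv2.imwrite("pics/w16.png",w["frame"]);sh([615,-280,43])
print(r.get_obs()["qpos"].round(2))
E
```

```text
time: 32.9
eef_pos: [613.1, -278.9, 214.6]
ee_rot: [-0.003, 3.141, 0.002]
ft_force: [-0.1, -0.3, -2.6]
finger_gap: 49.2
shift m [-0.0018, -0.0012, 0.1717] toolx deg -179.9 turn z to 180: 0.0017 zax [ 6.e-04  9.e-04 -1.e+00]
[-0.23  0.57  0.9   1.37 -0.44  1.41  2.23]
```

View pics/w16.png

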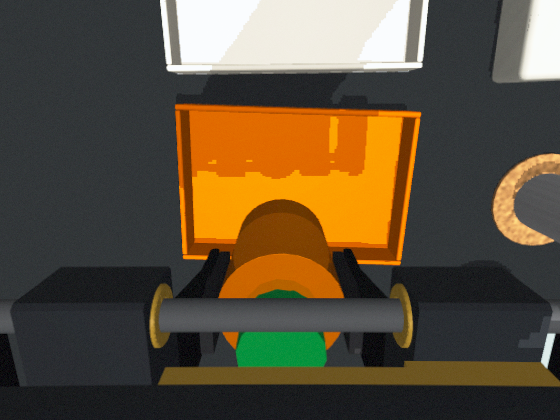

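Run:
```python
from h import *
w=imaging.grab_frame("wrist")
for u,v in [(178,105),(419,114),(400,263),(184,258)]: print(at(w,u,v,40))
w=imaging.grab_frame("side"); cv2.imwrite("pics/s16.png",w["frame"])
```

```text
[ 538.66291766 -369.65848993]
[ 546.30113393 -155.01905034]
[ 691.88790647 -157.88976976]
[ 686.57521244 -375.71564408]
```

View pics/s16.png

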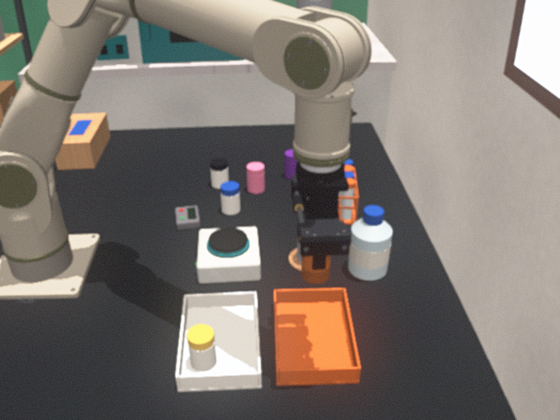

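```bash
python3 -m creep '[[[1,0,0,0.05,0,0,0],[1,0,0,0.1,0,0,0],[1,0,0,0.14,0,0,0],[1,0,0,0.16,0,0,0],[1,0,0,0.168,0,0,0],[1,0,0,0.173,0,0,0],[1,0,0,0.173,0,0,0],[1,0,0,0.173,0,0,0]]]'
python3 -m creep '[[[0.28,0,0,0,0,0,0],[0.28,0,0,0,0,0,0],[0.28,0,0,0,0,0,0],[0.28,0,0,0,0,0,0],[0.28,0,0,-0.03,0,0,0],[0.28,0,0,-0.08,0,0,0],[0.28,0,0,-0.14,0,0,0],[0.2,0,0,-0.2,0,0,0],[0,0,0,-0.2,0,0,0]]]'
python3 - <<'E'
from h import *
w=imaging.grab_frame("wrist"); cv2.imwrite("pics/w17.png",w["frame"]);sh([447,226,240])
E
```

```text
time: 34.05
eef_pos: [613.4, -280.5, 42.4]
ee_rot: [-0.0, 3.14, -0.0]
ft_force: [0.1, -0.6, -1.0]
finger_gap: 49.5
time: 35.17
eef_pos: [614.4, -281.9, 246.9]
ee_rot: [0.0, 3.134, -0.005]
ft_force: [0.6, -0.6, -1.9]
finger_gap: 73.0
shift m [0.1666, 0.507, 0.0025] toolx deg -179.99 turn z to 180: 0.0001 zax [ 0.0037 -0.0011 -1.    ]
```

View pics/w17.png

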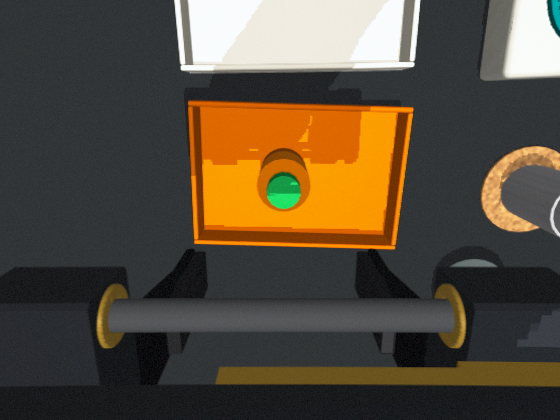

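Green is upright in the middle of the orange tray (284,190). Next is blue.

```bash
python3 -m creep '[[[0,0.016,0.05,0,0,0,0],[0,0.033,0.1,0,0,0,0],[0,0.05,0.15,0,0,0,0],[0,0.066,0.2,0,0,0,0],[0,0.082,0.25,0,0,0,0],[0,0.1,0.3,0,0,0,0],[0,0.115,0.35,0,0,0,0],[0,0.132,0.4,0,0,0,0],[0,0.148,0.45,0,0,0,0],[0,0.166,0.507,0,0,0,0],[0,0.166,0.507,0,0,0,0],[0,0.166,0.507,0,0,0,0],[0,0.166,0.507,0,0,0,0]]]'
python3 - <<'E'
from h import *
w=imaging.grab_frame("wrist"); cv2.imwrite("pics/w18.png",w["frame"])
E
```

```text
time: 36.85
eef_pos: [447.2, 225.3, 241.2]
ee_rot: [-0.003, -3.141, 0.001]
ft_force: [1.2, -0.7, 0.4]
finger_gap: 86.9
```

View pics/w18.png

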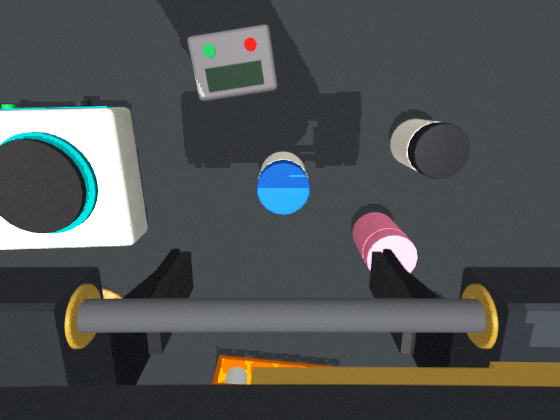

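Blue cap top at (283,188), black cap (438,150).

Run:
```python
from h import *
w=imaging.grab_frame("wrist")
c=at(w,283,188,75); print(c, at(w,438,150,75)); sh([c[0],c[1],29])
```

```text
[446.12000508 227.9325115 ] [411.65529146 366.69450922]
shift m [0.0011, 0.0022, 0.2124] toolx deg 179.9 turn z to 180: -0.0017 zax [-1.e-04  1.e-04 -1.e+00]
```

```bash
python3 -m creep '[[[0,0.001,0.002,0.05,0,0,0],[0,0.001,0.002,0.1,0,0,0],[0,0.001,0.002,0.15,0,0,0],[0,0.001,0.002,0.19,0,0,0],[0,0.001,0.002,0.212,0,0,0],[0,0.001,0.002,0.212,0,0,0],[0,0.001,0.002,0.212,0,0,0],[1,0.001,0.002,0.212,0,0,0],[1,0.001,0.002,0.212,0,0,0],[1,0.001,0.002,0.212,0,0,0],[1,0.001,0.002,0.212,0,0,0],[1,0.001,0.002,0.212,0,0,0],[1,0.001,0.002,0.212,0,0,0]]]' 35
python3 -m creep '[[[1,0,0,-0.04,0,0,0],[1,0,0,-0.09,0,0,0],[1,0,0,-0.13,0,0,0],[1,0,0,-0.16,0,0,0],[1,0,0,-0.16,0,0,0]]]'
python3 - <<'E'
from h import *
sh([446,-4,190])
E
```

```text
time: 38.58
eef_pos: [445.9, 228.7, 29.6]
ee_rot: [0.0, -3.142, -0.0]
ft_force: [-0.3, -1.0, 3.2]
finger_gap: 49.5
time: 39.2
eef_pos: [446.7, 229.4, 191.3]
ee_rot: [-0.0, 3.139, 0.005]
ft_force: [0.2, 0.9, -2.0]
finger_gap: 49.3
shift m [0.0008, -0.2334, 0.0006] toolx deg -179.98 turn z to 180: 0.0003 zax [ 0.0023  0.003  -1.    ]
```

```bash
python3 -m creep '[[[1,0,-0.05,0,0,0,0],[1,0,-0.1,0,0,0,0],[1,0,-0.15,0,0,0,0],[1,0,-0.2,0,0,0,0],[1,0,-0.233,0,0,0,0],[1,0,-0.233,0,0,0,0],[1,0,-0.233,0.05,0,0,0],[1,0,-0.233,0.08,0,0,0],[1,0,-0.233,0.08,0,0,0],[1,0,-0.233,0.08,0,0,0]]]'
python3 - <<'E'
from h import *
sh([446,-4,89.6])
w=imaging.grab_frame("side"); cv2.imwrite("pics/s19.png",cv2.resize(w["frame"][130:290,150:350],None,fx=4,fy=3.7))
E
```

```text
time: 40.45
eef_pos: [446.3, -3.9, 110.2]
ee_rot: [-0.001, 3.141, -0.001]
ft_force: [-0.0, 0.4, -0.8]
finger_gap: 49.7
shift m [0.0003, -0.0001, 0.0206] toolx deg -179.96 turn z to 180: 0.0007 zax [ 4.e-04 -4.e-04 -1.e+00]
```

View pics/s19.png

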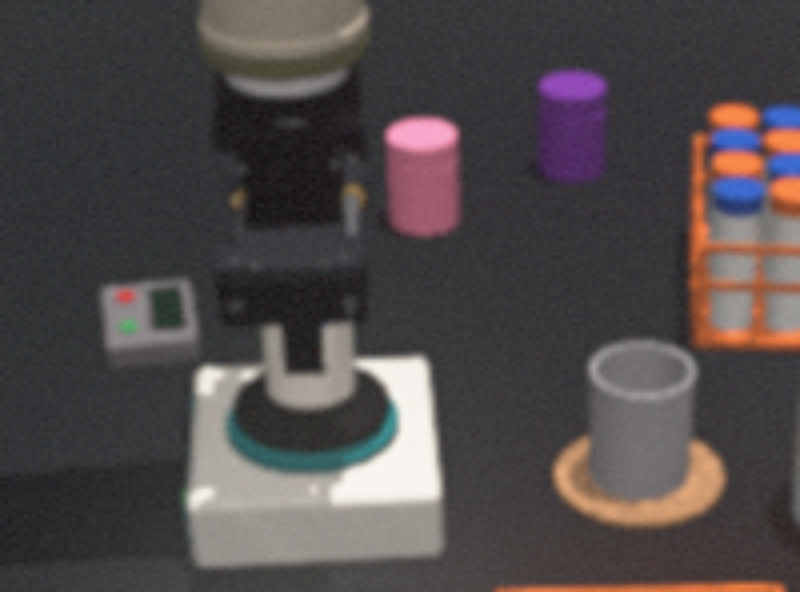

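Blue jar is upright over the pad centre (310,380 in the crop). Pressing.

```bash
python3 -m creep '[[[1,0,0,0.008,0,0,0],[1,0,0,0.014,0,0,0],[1,0,0,0.019,0,0,0],[1,0,0,0.023,0,0,0],[1,0,0,0.023,0,0,0],[1,0,0,0.023,0,0,0]]]'
```

```text
time: 41.25
eef_pos: [447.7, -3.7, 88.5]
ee_rot: [-0.001, 3.139, 0.003]
ft_force: [-9.2, 1.7, 34.2]
finger_gap: 49.6
```

```bash
python3 -m creep '[[[1,0,0,0,0,0,0],[1,0,0,0,0,0,0],[1,0,0,0,0,0,0],[1,0,0,0,0,0,0],[1,0,0,0,0,0,0],[1,0,0,0,0,0,0],[1,0,0,0,0,0,0],[1,0,0,0,0,0,0],[1,0,0,0,0,0,0],[1,0,0,0,0,0,0],[1,0,0,0,0,0,0],[1,0,0,0,0,0,0],[1,0,0,0,0,0,0],[1,0,0,0,0,0,0],[1,0,0,0,0,0,0],[1,0,0,0,0,0,0],[1,0,0,0,0,0,0],[1,0,0,0,0,0,0],[1,0,0,0,0,0,0],[1,0,0,0,0,0,0]]]'
python3 - <<'E'
from h import *
w=imaging.grab_frame("side"); cv2.imwrite("pics/s20.png",cv2.resize(w["frame"][180:290,170:290],None,fx=5,fy=5,interpolation=cv2.INTER_CUBIC))
E
python3 -m creep '[[[1,0,0,0,0,0,0],[1,0,0,0,0,0,0],[1,0,0,0,0,0,0],[1,0,0,0,0,0,0],[1,0,0,0,0,0,0],[1,0,0,0,0,0,0],[1,0,0,0,0,0,0],[1,0,0,0,0,0,0]]]'
```

```text
time: 43.75
eef_pos: [447.7, -3.7, 88.5]
ee_rot: [-0.001, 3.139, 0.003]
ft_force: [-8.8, 1.6, 33.8]
finger_gap: 49.6
time: 44.8
eef_pos: [447.7, -3.7, 88.5]
ee_rot: [-0.001, 3.139, 0.003]
ft_force: [-8.6, 2.2, 33.0]
finger_gap: 49.7
```

View pics/s20.png

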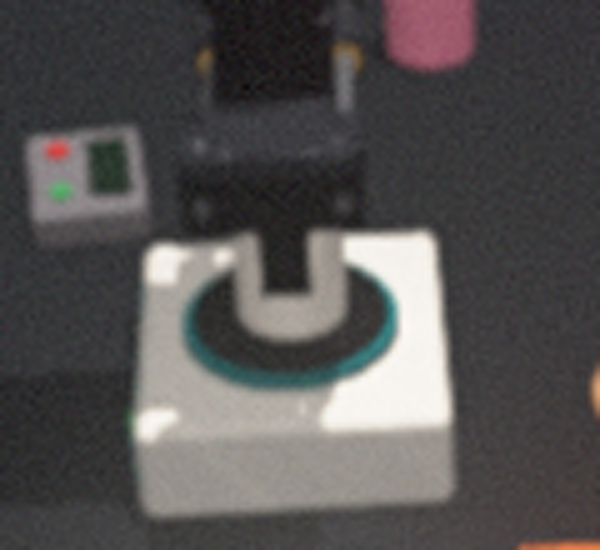

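```bash
python3 -m creep '[[[1,0,0,-0.03,0,0,0],[1,0,0,-0.08,0,0,0],[1,0,0,-0.12,0,0,0],[1,-0.005,-0.05,-0.12,0,0,0],[1,-0.01,-0.1,-0.12,0,0,0],[1,-0.015,-0.15,-0.12,0,0,0],[1,-0.018,-0.2,-0.12,0,0,0],[1,-0.018,-0.217,-0.12,0,0,0],[1,-0.018,-0.217,-0.12,0,0,0],[1,-0.018,-0.217,-0.12,0,0,0]]]'
python3 - <<'E'
from h import *
w=imaging.grab_frame("wrist"); cv2.imwrite("pics/w21.png",w["frame"]);sh([465,-222,35])
E
```

```text
time: 46.05
eef_pos: [463.9, -220.6, 206.3]
ee_rot: [0.001, -3.141, -0.001]
ft_force: [0.5, 0.0, -1.0]
finger_gap: 49.5
shift m [-0.0008, -0.0021, 0.1714] toolx deg -179.91 turn z to 180: 0.0016 zax [ 1.0e-04  1.2e-03 -1.0e+00]
```

View pics/w21.png

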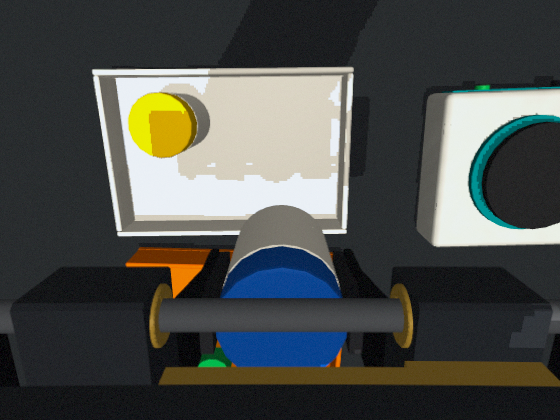

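Yellow is still upright in the tray (162,125). Blue goes down diagonally opposite.

```bash
python3 -m creep '[[[1,0,-0.002,0.05,0,0,0],[1,0,-0.002,0.1,0,0,0],[1,0,-0.002,0.14,0,0,0],[1,0,-0.002,0.16,0,0,0],[1,0,-0.002,0.169,0,0,0],[1,0,-0.002,0.172,0,0,0],[1,0,-0.002,0.172,0,0,0],[1,0,-0.002,0.172,0,0,0]]]'
python3 -m creep '[[[0.28,0,0,0,0,0,0],[0.28,0,0,0,0,0,0],[0.28,0,0,0,0,0,0],[0.28,0,0,0,0,0,0],[0.28,0,0,-0.03,0,0,0],[0.28,0,0,-0.08,0,0,0],[0.28,0,0,-0.14,0,0,0],[0.2,0,0,-0.2,0,0,0],[0,0,0,-0.2,0,0,0]]]'
python3 - <<'E'
from h import *
w=imaging.grab_frame("wrist"); cv2.imwrite("pics/w22.png",w["frame"]);sh([412.5,368,240])
w=imaging.grab_frame("side"); cv2.imwrite("pics/s22.png",w["frame"])
E
```

```text
time: 47.1
eef_pos: [464.5, -223.4, 35.3]
ee_rot: [-0.001, 3.14, -0.0]
ft_force: [-0.0, -0.3, -1.0]
finger_gap: 49.3
time: 48.22
eef_pos: [465.7, -224.4, 238.2]
ee_rot: [-0.0, 3.135, 0.001]
ft_force: [0.2, 0.4, -1.1]
finger_gap: 73.3
shift m [0.0519, 0.5914, -0.0035] toolx deg -179.95 turn z to 180: 0.0008 zax [ 0.0037  0.0012 -1.    ]
```

View pics/w22.png

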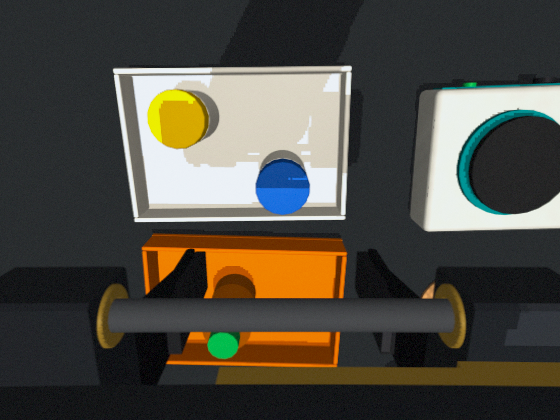

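View pics/s22.png

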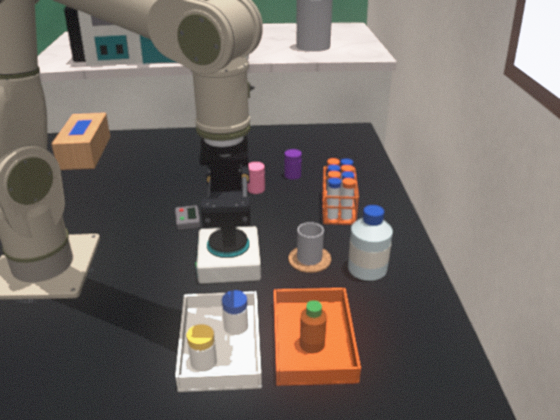

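Yellow and blue are upright in the white tray and green in the orange tray. Black next.

```bash
python3 -m creep '[[[0,0.005,0.05,0,0,0,0],[0,0.01,0.1,0,0,0,0],[0,0.014,0.15,0,0,0,0],[0,0.018,0.2,0,0,0,0],[0,0.022,0.25,0,0,0,0],[0,0.027,0.3,0,0,0,0],[0,0.031,0.35,0,0,0,0],[0,0.035,0.4,0,0,0,0],[0,0.04,0.45,0,0,0,0],[0,0.044,0.5,0,0,0,0],[0,0.048,0.55,0,0,0,0],[0,0.052,0.592,0,0,0,0],[0,0.052,0.592,0,0,0,0],[0,0.052,0.592,0,0,0,0]]]'
python3 - <<'E'
from h import *
w=imaging.grab_frame("wrist"); cv2.imwrite("pics/w23.png",w["frame"])
E
```

```text
time: 50.08
eef_pos: [411.8, 367.4, 233.0]
ee_rot: [-0.001, -3.14, 0.004]
ft_force: [0.4, -0.9, 0.0]
finger_gap: 87.1
```

View pics/w23.png

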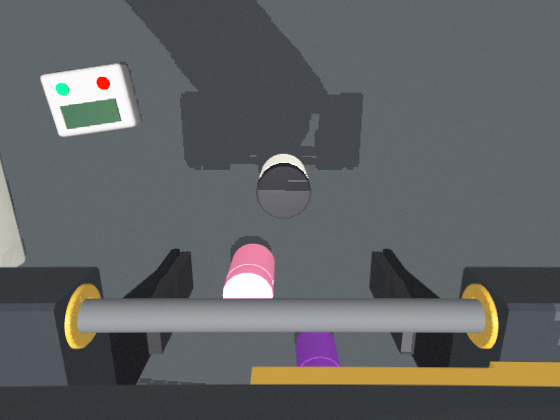

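Black cap top at (284,191); the pink jar is clear of the fingers.

Run:
```python
from h import *
w=imaging.grab_frame("wrist")
c=at(w,284,191,75); print(c); sh([c[0],c[1],29])
```

```text
[411.80539351 370.25640259]
shift m [0.0003, 0.0032, 0.205] toolx deg 179.89 turn z to 180: -0.0018 zax [-7.e-04 -8.e-04 -1.e+00]
```

```bash
python3 -m creep '[[[0,0,0.002,0.05,0,0,0],[0,0,0.002,0.1,0,0,0],[0,0,0.002,0.15,0,0,0],[0,0,0.002,0.19,0,0,0],[0,0,0.002,0.205,0,0,0],[0,0,0.002,0.205,0,0,0],[0,0,0.002,0.205,0,0,0],[1,0,0.002,0.205,0,0,0],[1,0,0.002,0.205,0,0,0],[1,0,0.002,0.205,0,0,0],[1,0,0.002,0.205,0,0,0],[1,0,0.002,0.205,0,0,0],[1,0,0.002,0.205,0,0,0]]]' 35
python3 -m creep '[[[1,0,0,-0.04,0,0,0],[1,0,0,-0.09,0,0,0],[1,0,0,-0.13,0,0,0],[1,0,0,-0.17,0,0,0],[1,0,0,-0.17,0,0,0]]]'
python3 - <<'E'
from h import *
sh([446,-4,190])
E
```

```text
time: 51.8
eef_pos: [411.9, 370.6, 29.6]
ee_rot: [0.0, -3.142, 0.0]
ft_force: [-0.7, -1.1, 2.1]
finger_gap: 49.3
time: 52.42
eef_pos: [413.0, 371.8, 202.3]
ee_rot: [-0.0, 3.139, 0.007]
ft_force: [0.2, 0.5, -1.7]
finger_gap: 49.6
shift m [-0.033, -0.3758, 0.0108] toolx deg -179.99 turn z to 180: 0.0001 zax [ 0.0028  0.0044 -1.    ]
```

```bash
python3 -m creep '[[[1,-0.004,-0.05,0,0,0,0],[1,-0.009,-0.1,0,0,0,0],[1,-0.013,-0.15,0,0,0,0],[1,-0.017,-0.2,0,0,0,0],[1,-0.022,-0.25,0,0,0,0],[1,-0.026,-0.3,0,0,0,0],[1,-0.03,-0.35,0,0,0,0],[1,-0.033,-0.375,0,0,0,0],[1,-0.033,-0.375,0,0,0,0],[1,-0.033,-0.375,0.05,0,0,0],[1,-0.033,-0.375,0.09,0,0,0],[1,-0.033,-0.375,0.09,0,0,0],[1,-0.033,-0.375,0.09,0,0,0]]]'
python3 - <<'E'
from h import *
sh([446,-4,89.6])
w=imaging.grab_frame("side"); cv2.imwrite("pics/s24.png",cv2.resize(w["frame"][130:390,150:400],None,fx=3,fy=2.3))
E
```

```text
time: 54.05
eef_pos: [445.4, -3.8, 110.5]
ee_rot: [-0.001, 3.141, -0.0]
ft_force: [-0.3, -0.2, -0.8]
finger_gap: 49.9
shift m [-0.0006, -0.0002, 0.0209] toolx deg -179.96 turn z to 180: 0.0007 zax [ 5.e-04 -3.e-04 -1.e+00]
```

View pics/s24.png

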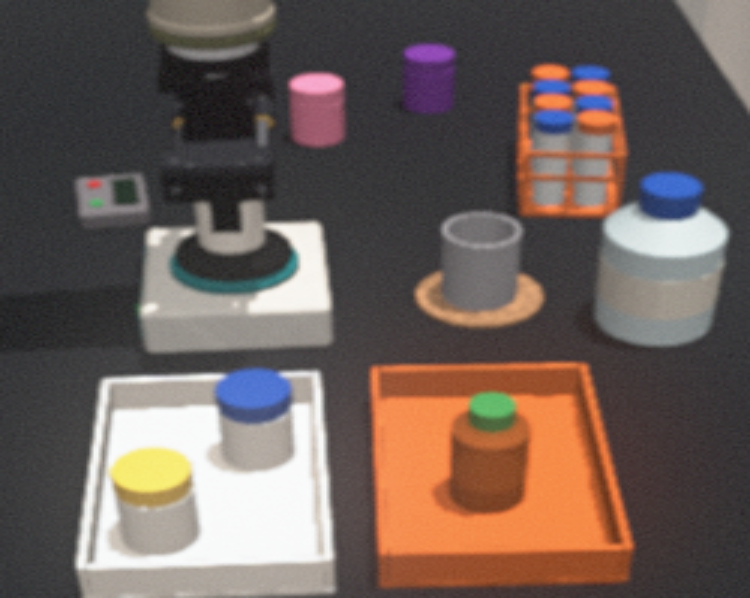

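Black jar is upright over the pad. Pressing.

```bash
python3 -m creep '[[[1,0,0,0.008,0,0,0],[1,0,0,0.014,0,0,0],[1,0,0,0.019,0,0,0],[1,0,0,0.023,0,0,0],[1,0,0,0.023,0,0,0],[1,0,0,0.023,0,0,0]]]'
python3 -m creep '[[[1,0,0,0,0,0,0],[1,0,0,0,0,0,0],[1,0,0,0,0,0,0],[1,0,0,0,0,0,0],[1,0,0,0,0,0,0],[1,0,0,0,0,0,0],[1,0,0,0,0,0,0],[1,0,0,0,0,0,0],[1,0,0,0,0,0,0],[1,0,0,0,0,0,0],[1,0,0,0,0,0,0],[1,0,0,0,0,0,0],[1,0,0,0,0,0,0],[1,0,0,0,0,0,0],[1,0,0,0,0,0,0],[1,0,0,0,0,0,0],[1,0,0,0,0,0,0],[1,0,0,0,0,0,0],[1,0,0,0,0,0,0],[1,0,0,0,0,0,0]]]'
python3 - <<'E'
from h import *
w=imaging.grab_frame("side"); cv2.imwrite("pics/s25.png",cv2.resize(w["frame"][180:290,170:290],None,fx=5,fy=5,interpolation=cv2.INTER_CUBIC))
E
python3 -m creep '[[[1,0,0,0,0,0,0],[1,0,0,0,0,0,0],[1,0,0,0,0,0,0],[1,0,0,0,0,0,0],[1,0,0,0,0,0,0],[1,0,0,0,0,0,0],[1,0,0,0,0,0,0],[1,0,0,0,0,0,0]]]'
```

```text
time: 54.85
eef_pos: [446.8, -3.6, 88.6]
ee_rot: [-0.001, 3.139, 0.003]
ft_force: [-9.0, 2.0, 33.2]
finger_gap: 49.4
time: 57.35
eef_pos: [446.8, -3.6, 88.6]
ee_rot: [-0.001, 3.139, 0.003]
ft_force: [-9.7, 1.4, 33.8]
finger_gap: 49.5
time: 58.4
eef_pos: [446.8, -3.6, 88.6]
ee_rot: [-0.001, 3.139, 0.003]
ft_force: [-9.2, 1.8, 33.0]
finger_gap: 49.3
```

View pics/s25.png

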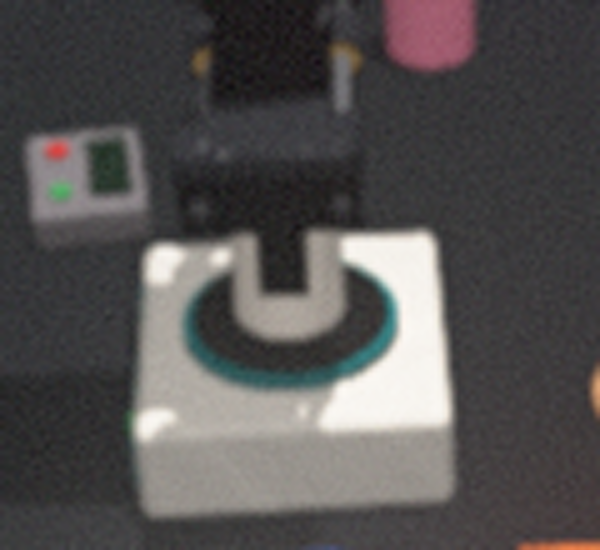

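```bash
python3 -m creep '[[[1,0,0,-0.03,0,0,0],[1,0,0,-0.08,0,0,0],[1,0,0,-0.12,0,0,0],[1,0.01,-0.05,-0.12,0,0,0],[1,0.02,-0.1,-0.12,0,0,0],[1,0.03,-0.15,-0.12,0,0,0],[1,0.044,-0.2,-0.12,0,0,0],[1,0.044,-0.214,-0.12,0,0,0],[1,0.044,-0.214,-0.12,0,0,0],[1,0.044,-0.214,-0.12,0,0,0]]]'
python3 - <<'E'
from h import *
w=imaging.grab_frame("wrist"); cv2.imwrite("pics/w26.png",w["frame"]);sh([403,-220,35])
w=imaging.grab_frame("scene"); cv2.imwrite("pics/s26.png",cv2.resize(w["frame"][200:400,90:330],None,fx=3,fy=3,interpolation=cv2.INTER_CUBIC))
E
```

```text
time: 59.65
eef_pos: [401.1, -217.2, 206.4]
ee_rot: [0.002, -3.141, -0.0]
ft_force: [-0.0, 0.5, -1.8]
finger_gap: 49.1
shift m [-0.0019, -0.0028, 0.1714] toolx deg -179.89 turn z to 180: 0.0019 zax [-4.e-04 -2.e-04 -1.e+00]
```

View pics/s26.png

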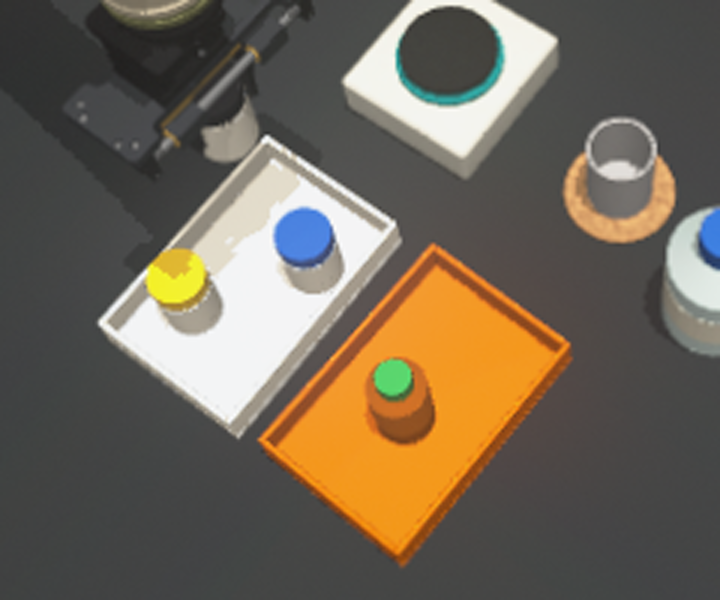

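View pics/w26.png

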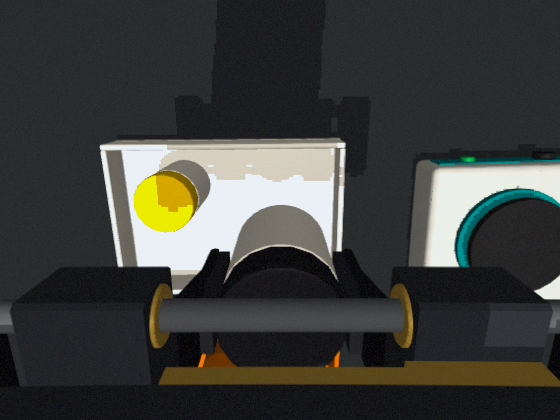

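Yellow and blue are unmoved and the spot for black is free.

```bash
python3 -m creep '[[[1,-0.002,-0.002,0.05,0,0,0],[1,-0.002,-0.002,0.1,0,0,0],[1,-0.002,-0.002,0.14,0,0,0],[1,-0.002,-0.002,0.16,0,0,0],[1,-0.002,-0.002,0.169,0,0,0],[1,-0.002,-0.002,0.172,0,0,0],[1,-0.002,-0.002,0.172,0,0,0],[1,-0.002,-0.002,0.172,0,0,0]]]'
python3 -m creep '[[[0.28,0,0,0,0,0,0],[0.28,0,0,0,0,0,0],[0.28,0,0,0,0,0,0],[0.28,0,0,0,0,0,0],[0.28,0,0,-0.03,0,0,0],[0.28,0,0,-0.08,0,0,0],[0.28,0,0,-0.14,0,0,0],[0.2,0,0,-0.2,0,0,0],[0,0,0,-0.23,0,0,0],[0,0,0,-0.23,0,0,0],[0,0,0,-0.23,0,0,0]]]'
python3 - <<'E'
from h import *
w=imaging.grab_frame("wrist"); cv2.imwrite("pics/w27.png",w["frame"])
for n in ("scene","side"):
    w=imaging.grab_frame(n); cv2.imwrite(f"pics/{n}27.png",w["frame"])
E
```

```text
time: 60.75
eef_pos: [367.2, -200.7, 69.1]
ee_rot: [0.001, 3.107, -0.029]
ft_force: [-3.4, 0.6, 8.0]
finger_gap: 49.6
time: 62.12
eef_pos: [358.4, -196.1, 297.1]
ee_rot: [-0.0, 3.109, -0.028]
ft_force: [-0.1, 0.1, -0.4]
finger_gap: 85.4
```

View pics/w27.png

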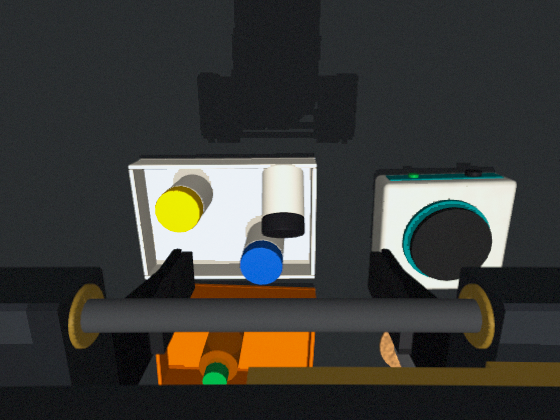

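View pics/side27.png

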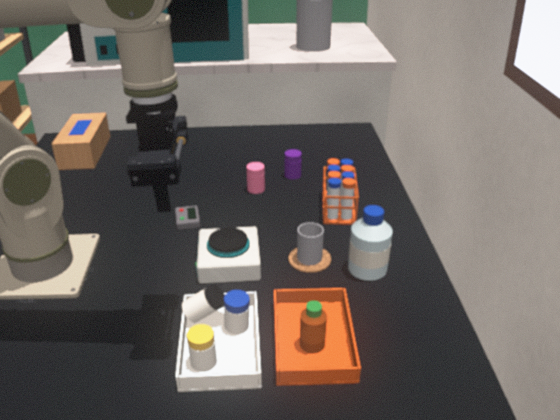

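View pics/scene27.png

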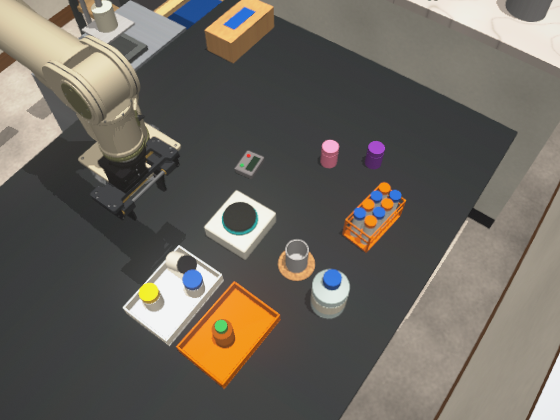

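The arm could not get down that close in: it stopped at (367,-201,69), and the black jar now lies tipped in the white tray at wrist (284,200). I'll look closer before mending it.

Run:
```python
from h import *
a=cv2.imread("pics/w27.png"); b=cv2.imread("pics/side27.png"); c=cv2.imread("pics/scene27.png")
cv2.imwrite("pics/w28.png",cv2.resize(a[140:300,110:340],None,fx=3.4,fy=3.4,interpolation=cv2.INTER_CUBIC))
cv2.imwrite("pics/s28.png",np.hstack([cv2.resize(b[270:400,160:280],(390,422),interpolation=cv2.INTER_CUBIC),cv2.resize(c[235:350,115:235],(400,422),interpolation=cv2.INTER_CUBIC)]))
print(r.get_obs()["qpos"].round(3))
```

```text
[-0.705 -0.474  0.8    1.916  0.35   1.536  1.608]
```

View pics/w28.png

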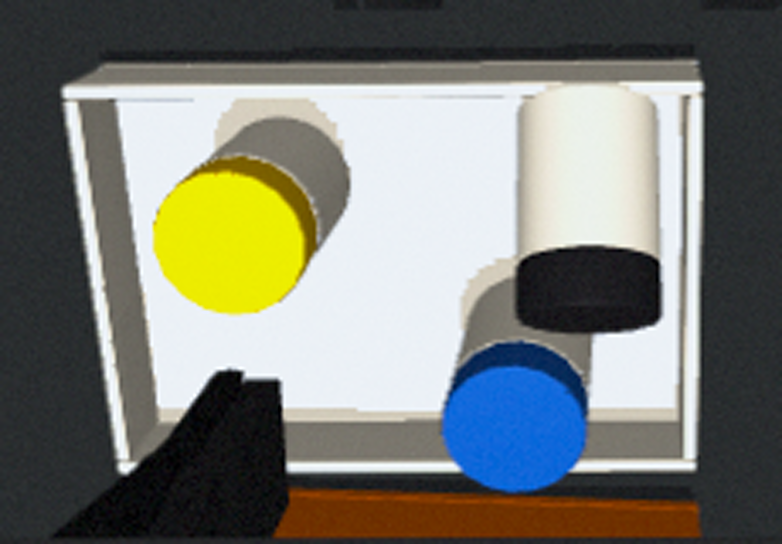

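View pics/s28.png

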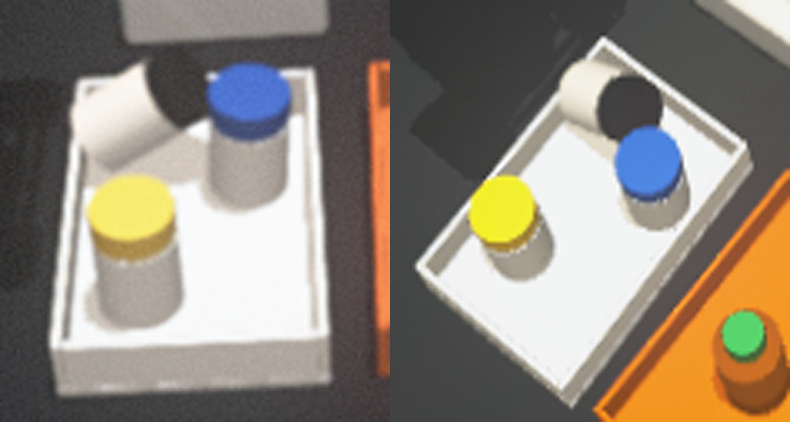

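Run:
```python
from h import *
b=cv2.imread("pics/side27.png"); c=cv2.imread("pics/scene27.png")
cv2.imwrite("pics/s29.png",np.hstack([cv2.resize(b[275:335,170:250],(640,480),interpolation=cv2.INTER_CUBIC)]))
cv2.imwrite("pics/s30.png",cv2.resize(c[235:305,155:235],(640,560),interpolation=cv2.INTER_CUBIC))
```

```text
(no output)
```

View pics/s29.png

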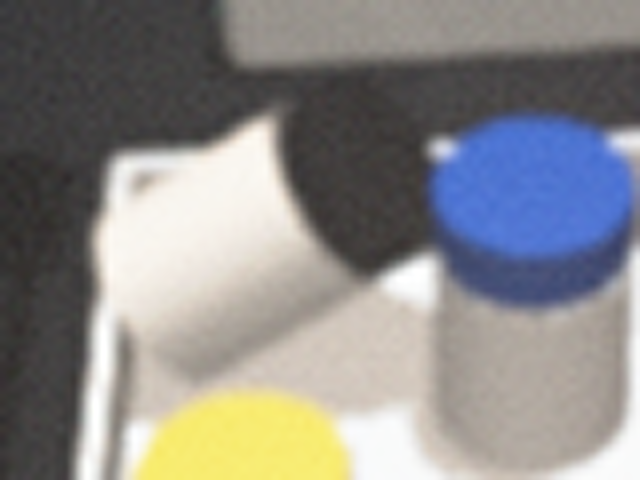

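View pics/s30.png

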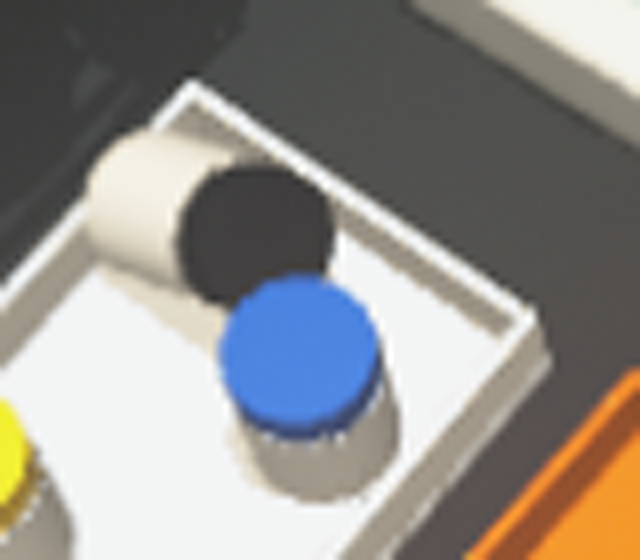

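```bash
cat > fit.py <<'E'
from h import *
from scipy.optimize import least_squares
def hull(d,p,off,rad=25,H=75):
    x,y,z,az,t=p; a=np.array([np.sin(t)*np.cos(az),np.sin(t)*np.sin(az),np.cos(t)])
    u=np.array([np.cos(t)*np.cos(az),np.cos(t)*np.sin(az),-np.sin(t)]); v=np.cross(a,u)
    th=np.linspace(0,2*np.pi,60); ring=rad*(np.outer(np.cos(th),u)+np.outer(np.sin(th),v))
    P=np.vstack([ring+[x,y,z],ring+np.array([x,y,z])+H*a])
    return cv2.convexHull((proj(d,P)+off).astype(np.float32)), proj(d,np.array([[x,y,z],np.array([x,y,z])+H*a]))
def fit(views,p0,extra=[]):
    # views: list of (cam dict, boundary pts Nx2, offset sigma)
    def res(q):
        e=[]
        for i,(d,pts,s) in enumerate(views):
            off=q[5+2*i:7+2*i]; h,_=hull(d,q[:5],off)
            e+=[cv2.pointPolygonTest(h,(float(a),float(b)),True) for a,b in pts]; e+=list(off/s)
        return np.array(e)
    s=least_squares(res,np.r_[p0,np.zeros(2*len(views))],diff_step=1e-4,x_scale=np.r_[5,5,5,.1,.1,np.ones(2*len(views))],loss="soft_l1")
    return s
E
python3 - <<'E'
from fit import *
np.set_printoptions(precision=2,suppress=True)
W=np.array([(520,100),(530,87),(560,82),(620,82),(650,87),(660,100),(661,200),(662,320),(640,330),(590,333),(530,328),(516,315),(517,250),(518,170)])/3.4+[110,140]
S=np.array([(95,235),(105,215),(190,160),(275,108),(330,85),(380,90),(420,130),(435,190),(425,240),(365,275),(280,328),(200,380),(150,350),(120,315),(100,270)])/8+[170,275]
C=np.array([(85,200),(100,150),(150,128),(240,160),(290,165),(330,205),(332,250),(230,305),(180,290),(100,255),(85,220)])/8+[155,235]
w,s,c=[imaging.grab_frame(n) for n in("wrist","side","scene")]
for t0 in (0.6,1.0,1.4):
    o=fit([(w,W,.7),(s,S,1.5),(c,C,.7)],[375,-220,25,0,t0]); print(o.cost,o.x, np.degrees(o.x[3:5]))
E
```

```text
10.2506734174855 [ 372.67 -197.14   22.06    0.01    0.93    0.      0.      0.      0.
    0.      0.  ] [ 0.35 53.29]
10.248480352866226 [ 372.69 -197.36   22.18    0.01    0.93   -0.      0.      0.      0.
   -0.08    0.  ] [ 0.71 53.43]
39.13356474806885 [ 365.11 -198.68   41.07    0.04    1.43    0.     -0.55   -0.      0.01
    0.      0.  ] [ 2.53 81.95]
```

Fit: the black jar leans about 53° towards +x, bottom centre at (373,-197,22), cap at (433,-197,67), with its foot at the rear wall and its cap against blue. Plan: turn the tool half round for a better arm posture, pull the jar out by its cap, right it on the open bench, then regrasp and place it.

```bash
python3 -m creep '[[[0,-0.03,0,0,0,0,0],[0,-0.06,0.03,0,0,0,0],[0,-0.1,0.06,0,0,0,0],[0,-0.1,0.06,0,0,0,0],[0,-0.1,0.06,0,0,0,0]]]'
python3 - <<'E'
from h import *
print(r.get_obs()["qpos"].round(3),r.get_obs()["eef_pos"].round(1)); sh([480,-160,280])
w=imaging.grab_frame("wrist")
E
```

```text
time: 63.05
eef_pos: [458.4, -136.3, 300.0]
ee_rot: [-0.0, 3.109, -0.03]
ft_force: [0.1, -0.8, -0.3]
finger_gap: 87.1
[-0.883 -0.198  0.956  1.774  0.179  1.45   1.619] [ 458.4 -136.3  300. ]
shift m [-0.0209, -0.0233, 0.0211] toolx deg -179.97 turn z to 180: 0.0004 zax [ 0.0324 -0.0191 -0.9993]
```

```bash
cat >> h.py <<'E'
def go(w,head=0.,tilt=0.):
    # heading of tool x (deg); tilt: rotate tool about world y by tilt deg afterwards
    from scipy.spatial.transform import Rotation as Ro
    o=r.get_obs(); R=toolR(); h=np.radians(head); c,s=np.cos(h),np.sin(h)
    T=Ro.from_euler('y',tilt,degrees=True).as_matrix()@np.array([[c,s,0],[s,-c,0],[0,0,-1.]])
    print("pos",o["eef_pos"].round(1),"q",o["qpos"].round(2),"F",o["ft_force"].round(1)); 
    print("shift",(R.T@(np.array(w,float)-o["eef_pos"])/1000).round(4),"turn",Ro.from_matrix(R.T@T).as_rotvec().round(4))
E
python3 -c "
from h import *
go([458,-136,300],180); go([458,-136,300],90);go([458,-136,300],0)"
```

```text
pos [ 458.2 -136.8  300.1] q [-0.88 -0.2   0.96  1.77  0.18  1.45  1.62] F [-0.7 -0.2 -0.3]
shift [0.0002 0.0008 0.0001] turn [-0.0181  0.0329 -0.0007]
pos [ 458.2 -136.8  300.1] q [-0.88 -0.2   0.96  1.77  0.18  1.45  1.62] F [-0.7 -0.2 -0.3]
shift [0.0002 0.0008 0.0001] turn [0.0116 0.0401 1.5699]
pos [ 458.2 -136.8  300.1] q [-0.88 -0.2   0.96  1.77  0.18  1.45  1.62] F [-0.7 -0.2 -0.3]
shift [0.0002 0.0008 0.0001] turn [0.0517 0.0284 3.1403]
```

```bash
python3 -m creep '[[[0,-0.02,0,0,0.003,0.0016,0.175],[0,-0.04,0,0,0.006,0.003,0.35],[0,-0.04,0,0,0.009,0.005,0.525],[0,-0.04,0,0,0.012,0.006,0.7],[0,-0.04,0,0,0.014,0.008,0.875],[0,-0.04,0,0,0.017,0.009,1.05],[0,-0.04,0,0,0.02,0.011,1.225],[0,-0.04,0,0,0.023,0.013,1.4],[0,-0.04,0,0,0.026,0.014,1.57],[0,-0.04,0,0,0.029,0.016,1.745],[0,-0.04,0,0,0.032,0.017,1.92],[0,-0.04,0,0,0.035,0.019,2.095],[0,-0.04,0,0,0.037,0.02,2.27],[0,-0.04,0,0,0.04,0.022,2.445],[0,-0.04,0,0,0.043,0.024,2.62],[0,-0.04,0,0,0.046,0.025,2.795],[0,-0.04,0,0,0.049,0.027,2.97],[0,-0.04,0,0,0.0517,0.0284,3.14],[0,-0.04,0,0,0.0517,0.0284,3.14],[0,-0.04,0,0,0.0517,0.0284,3.14]]]'
python3 - <<'E'
from h import *
go([430,-200,200],0)
w=imaging.grab_frame("wrist"); cv2.imwrite("pics/w31.png",w["frame"])
E
```

```text
time: 65.6
eef_pos: [498.3, -136.5, 301.7]
ee_rot: [-3.141, -0.007, -0.001]
ft_force: [-0.4, -0.7, -0.8]
finger_gap: 86.6
pos [ 498.3 -136.5  301.7] q [-0.9   0.05  1.14  1.66 -0.05  1.46 -1.32] F [-0.4 -0.7 -0.8]
shift [-0.0687  0.0633  0.1016] turn [-0.0007 -0.0008  0.0044]
```

View pics/w31.png

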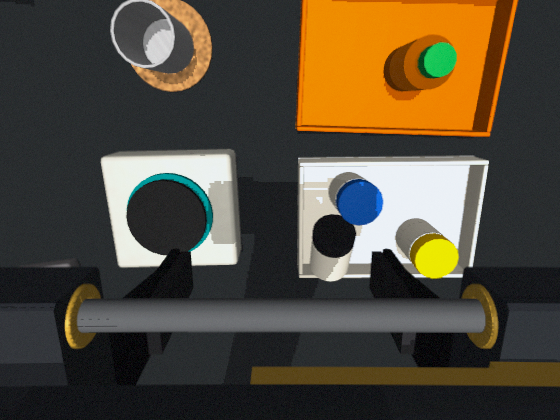

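```bash
python3 -m creep '[[[0,-0.03,0.02,0.03,0,0,0],[0,-0.06,0.04,0.06,0,0,0],[0,-0.077,0.06,0.1,0,0,0],[0,-0.077,0.06,0.15,0,0,0],[0,-0.077,0.06,0.15,0,0,0],[0,-0.077,0.06,0.15,0,0,0]]]'
python3 - <<'E'
from h import *
go([421,-197,90],0)
w=imaging.grab_frame("wrist"); cv2.imwrite("pics/w32.png",w["frame"])
E
```

```text
time: 66.4
eef_pos: [422.6, -196.3, 153.1]
ee_rot: [3.14, 0.004, 0.002]
ft_force: [0.1, -0.1, 0.5]
finger_gap: 87.1
pos [ 422.6 -196.3  153.1] q [-0.93 -0.03  1.28  2.    0.03  1.15 -1.23] F [ 0.1 -0.1  0.5]
shift [-0.0017  0.0006  0.0631] turn [ 0.0011 -0.001   0.0024]
```

View pics/w32.png

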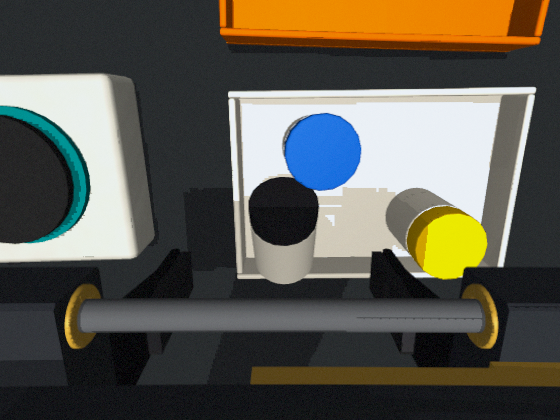

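Blue cap (323,151), black cap disc (284,211), yellow (449,243).

Run:
```python
from h import *
w=imaging.grab_frame("wrist")
print("blue",at(w,323,151,80),"black",at(w,284,211,67),"yellow",at(w,449,243,80))
```

```text
blue [ 470.56737344 -222.79054677] black [ 426.07297193 -197.91312318] yellow [ 407.02920226 -312.23358751]
```

The arm's joint 3 is near its limit (1.28 of 1.34), so I first swing to -y and back to shift its posture.

```bash
python3 -m creep '[[[0,0.01,0,-0.05,0,0,0],[0,0.02,0.02,-0.1,0,0,0],[0,0.02,0.07,-0.14,0,0,0],[0,0.02,0.12,-0.15,0,0,0],[0,0,0.17,-0.15,0,0,0],[0,-0.03,0.21,-0.15,0,0,0],[0,-0.07,0.25,-0.15,0,0,0],[0,-0.12,0.28,-0.15,0,0,0],[0,-0.16,0.31,-0.15,0,0,0],[0,-0.2,0.33,-0.15,0,0,0],[0,-0.25,0.35,-0.15,0,0,0],[0,-0.29,0.36,-0.15,0,0,0],[0,-0.29,0.36,-0.15,0,0,0],[0,-0.29,0.36,-0.15,0,0,0]]]'
python3 - <<'E'
from h import *
go([421,-198,200],0)
E
```

```text
time: 68.25
eef_pos: [133.3, -556.6, 302.4]
ee_rot: [3.141, 0.004, 0.003]
ft_force: [0.3, 0.0, -1.4]
finger_gap: 86.8
pos [ 133.3 -556.6  302.4] q [ 0.31  0.34  1.22  1.52 -0.32  1.5  -0.03] F [ 0.3  0.  -1.4]
shift [ 0.2885 -0.3579  0.1027] turn [ 0.0006 -0.002   0.0027]
```

```bash
python3 -m creep '[[[0,0.05,-0.02,0,0,0,0],[0,0.1,-0.05,0,0,0,0],[0,0.15,-0.08,0,0,0,0],[0,0.19,-0.12,0,0,0,0],[0,0.23,-0.16,0,0,0,0],[0,0.26,-0.2,0,0,0,0],[0,0.28,-0.25,0,0,0,0],[0,0.29,-0.3,0.04,0,0,0],[0,0.289,-0.33,0.08,0,0,0],[0,0.289,-0.358,0.12,0,0,0],[0.25,0.289,-0.358,0.15,0,0,0],[0.25,0.289,-0.358,0.15,0,0,0]]]'
python3 - <<'E'
from h import *
go([421,-198,90],0)
E
```

```text
time: 69.75
eef_pos: [420.5, -196.8, 151.0]
ee_rot: [3.141, 0.006, -0.004]
ft_force: [1.1, 0.7, 1.0]
finger_gap: 74.0
pos [ 420.5 -196.8  151. ] q [-0.83 -0.02  1.2   2.    0.02  1.14 -1.21] F [1.1 0.7 1. ]
shift [0.0007 0.0011 0.061 ] turn [0.0009 0.0023 0.0037]
```

```bash
python3 -m creep '[[[0.25,0,0.001,0.02,0,0,0],[0.25,0,0.001,0.04,0,0,0],[0.25,0,0.001,0.055,0,0,0],[0.25,0,0.001,0.055,0,0,0]]]'
python3 - <<'E'
from h import *
go([421,-198,45],0)
E
```

```text
time: 70.25
eef_pos: [421.3, -199.1, 97.3]
ee_rot: [3.141, 0.003, -0.0]
ft_force: [0.8, -1.4, -0.5]
finger_gap: 65.2
pos [ 421.3 -199.1   97.3] q [-0.75  0.17  1.19  2.06 -0.19  1.02 -1.03] F [ 0.8 -1.4 -0.5]
shift [-0.0003 -0.0011  0.0523] turn [0.0008 0.0003 0.0018]
```

```bash
python3 -m creep '[[[0.25,0,-0.001,0.015,0,0,0],[0.25,0,-0.001,0.03,0,0,0],[0.25,0,-0.001,0.04,0,0,0],[0.25,0,-0.001,0.04,0,0,0]]]'
python3 - <<'E'
from h import *
go([421,-198,44],0)
w=imaging.grab_frame("side"); cv2.imwrite("pics/s33.png",cv2.resize(w["frame"][210:390,150:290],(700,600)))
E
```

```text
time: 70.75
eef_pos: [421.1, -198.1, 57.0]
ee_rot: [3.141, 0.002, 0.001]
ft_force: [0.2, -0.5, -0.4]
finger_gap: 65.4
pos [ 421.1 -198.1   57. ] q [-0.66  0.28  1.12  2.1  -0.31  0.95 -0.94] F [ 0.2 -0.5 -0.4]
shift [-0.0001 -0.0001  0.013 ] turn [ 0.0001 -0.0004  0.0014]
```

View pics/s33.png

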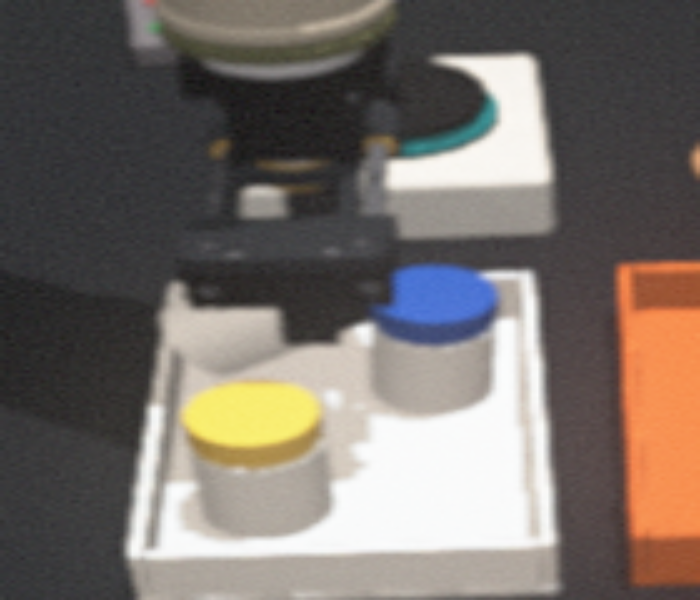

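Tracking is good now and the fingers straddle the leaning jar. Down 11 mm, grip, lift.

```bash
python3 -m creep '[[[0.25,0,0,0.006,0,0,0],[0.25,0,0,0.011,0,0,0],[0.25,0,0,0.011,0,0,0],[1,0,0,0.011,0,0,0],[1,0,0,0.011,0,0,0],[1,0,0,0.011,0,0,0],[1,0,0,0.011,0,0,0],[1,0,0,0.011,0,0,0]]]' 30
python3 -m creep '[[[1,0,0,-0.01,0,0,0],[1,0,0,-0.03,0,0,0],[1,0,0,-0.06,0,0,0],[1,0,0,-0.1,0,0,0],[1,0,0,-0.15,0,0,0],[1,0,0,-0.15,0,0,0]]]'
python3 - <<'E'
from h import *
go([540,100,200],0)
for n in("side","wrist"):
    w=imaging.grab_frame(n); cv2.imwrite(f"pics/{n}34.png",w["frame"])
E
```

```text
time: 71.8
eef_pos: [420.9, -198.1, 45.6]
ee_rot: [3.142, 0.002, 0.001]
ft_force: [1.3, 0.2, 0.5]
finger_gap: 49.4
time: 72.55
eef_pos: [422.6, -199.0, 198.6]
ee_rot: [-3.135, -0.001, -0.015]
ft_force: [0.3, 1.3, -1.8]
finger_gap: 49.1
pos [ 422.6 -199.   198.6] q [-0.96 -0.21  1.22  1.94  0.2   1.27 -1.37] F [ 0.3  1.3 -1.8]
shift [ 0.1175 -0.2989  0.0017] turn [-0.0067 -0.0094  0.0003]
```

View pics/side34.png

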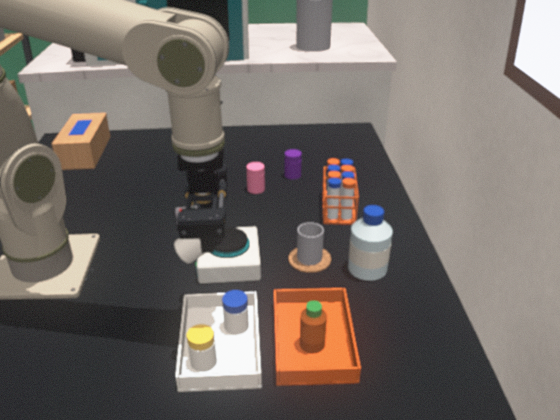

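View pics/wrist34.png

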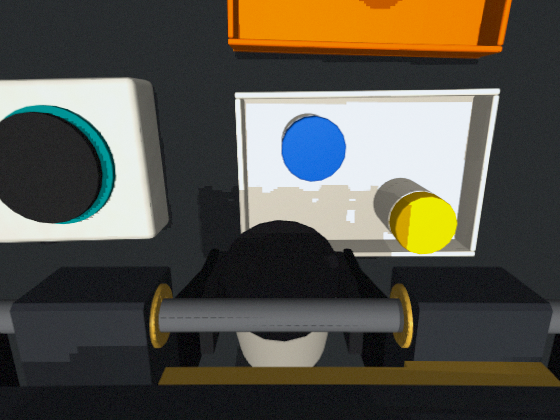

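Black jar is held by the cap, bottom toward the base; yellow, blue and green are undisturbed. Going to the open bench and tilting it upright there.

```bash
python3 -m creep '[[[1,0.02,0,-0.03,0,0,0],[1,0.04,-0.05,-0.04,0,0,0],[1,0.06,-0.1,-0.04,0,0,0],[1,0.08,-0.15,-0.04,0,0,0],[1,0.1,-0.2,-0.04,0,0,0],[1,0.12,-0.25,-0.04,0,0,0],[1,0.135,-0.29,-0.04,0,0,0],[1,0.135,-0.31,-0.04,0,0.15,0],[1,0.135,-0.31,-0.04,0,0.3,0],[1,0.135,-0.31,-0.04,0,0.45,0],[1,0.135,-0.31,-0.04,0,0.6,0],[1,0.135,-0.31,-0.04,0,0.75,0],[1,0.135,-0.31,-0.04,0,0.75,0],[1,0.135,-0.31,-0.04,0,0.75,0]]]'
python3 - <<'E'
from h import *
go([557,110,70],0,-43)
for n in("side","scene"):
    w=imaging.grab_frame(n); cv2.imwrite(f"pics/{n}35.png",w["frame"])
E
```

```text
time: 74.4
eef_pos: [553.8, 110.8, 230.5]
ee_rot: [2.922, 0.004, 1.141]
ft_force: [1.1, -0.5, -0.7]
finger_gap: 49.4
pos [553.8 110.8 230.5] q [-0.81 -0.3   0.29  2.27  0.78  0.62 -2.6 ] F [ 1.1 -0.5 -0.7]
shift [-0.1064 -0.      0.1202] turn [0.0032 0.0059 0.004 ]
```

View pics/side35.png

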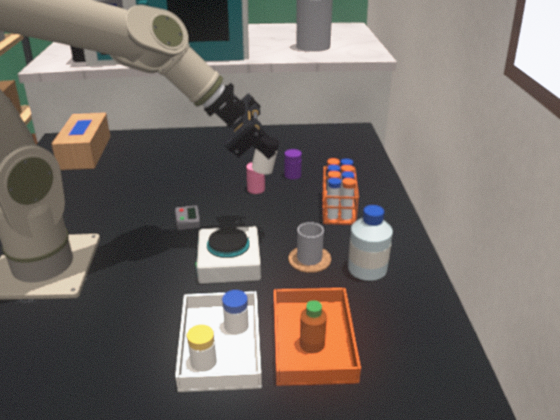

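View pics/scene35.png

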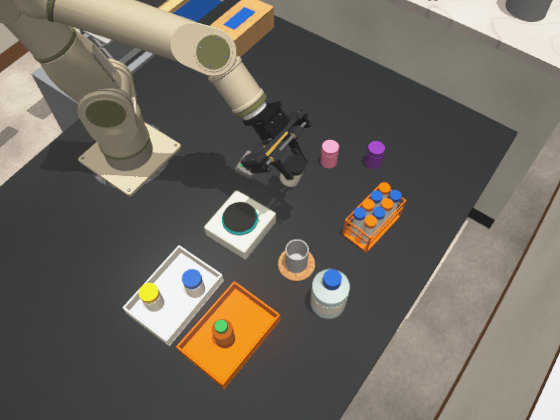

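```bash
python3 -c "
from h import *
print(r.get_obs()['qpos'])"
python3 -m creep '[[[1,0,0,0,0.1,0,-0.11],[1,-0.02,0,0.022,0.2,0,-0.22],[1,-0.05,0,0.054,0.27,0,-0.29],[1,-0.08,0,0.086,0.27,0,-0.29],[1,-0.105,0,0.113,0.27,0,-0.29],[1,-0.105,0,0.113,0.27,0,-0.29],[1,-0.105,0,0.113,0.27,0,-0.29]]]'
python3 - <<'E'
from h import *
go([557,110,57],23,-43)
print(toolR().round(3).tolist())
for n in("side","scene"):
    w=imaging.grab_frame(n); cv2.imwrite(f"pics/{n}36.png",cv2.resize(w["frame"][100:280,170:370],None,fx=3.5,fy=3.3,interpolation=cv2.INTER_CUBIC))
E
```

```text
[-0.8077972  -0.29674391  0.28760209  2.26919564  0.7792214   0.6186303
 -2.59869814]
time: 75.38
eef_pos: [562.3, 115.1, 89.1]
ee_rot: [-2.747, -0.566, -1.061]
ft_force: [1.1, -4.4, -2.7]
finger_gap: 49.5
pos [562.3 115.1  89.1] q [-1.54 -0.22  1.34  2.42  0.52  0.07 -1.8 ] F [ 1.1 -4.4 -2.7]
shift [-0.0266  0.0025  0.0192] turn [-0.2687 -0.0411 -0.0991]
[[0.68, 0.394, 0.618], [0.293, -0.919, 0.263], [0.672, 0.002, -0.741]]
```

View pics/side36.png

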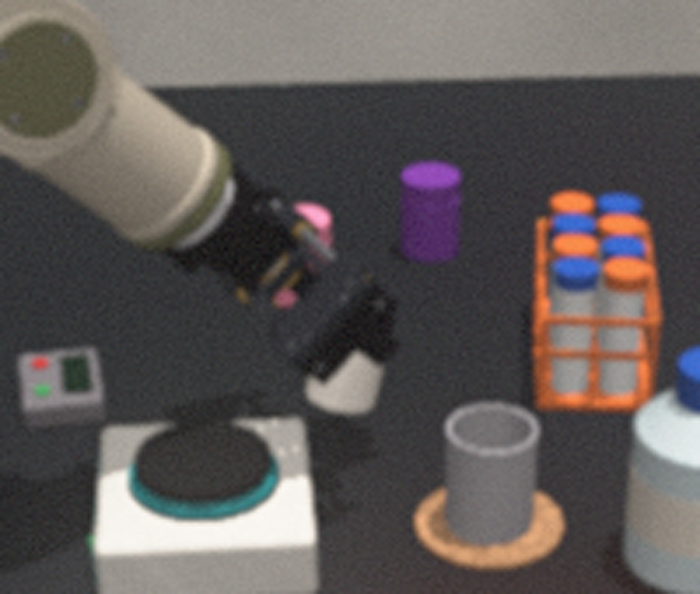

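View pics/scene36.png

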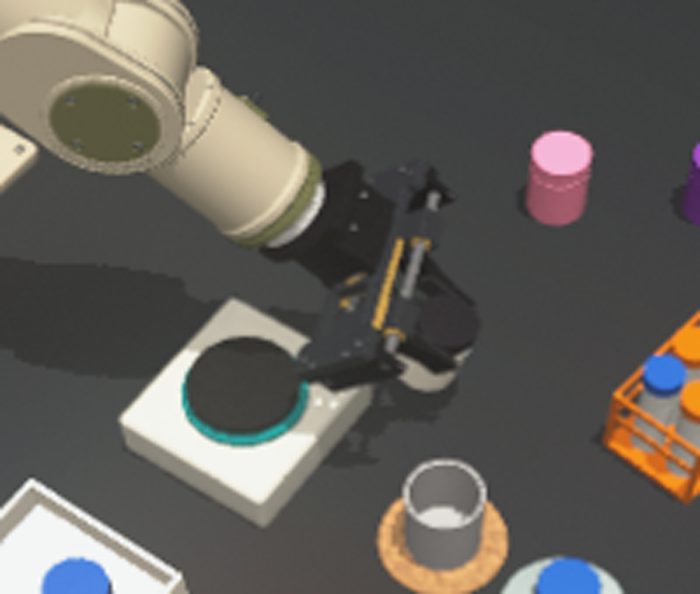

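```bash
python3 -m creep '[[[1,0.02,0,-0.022,0,0,0],[1,0.05,-0.01,-0.05,0,0,0],[1,0.08,-0.03,-0.05,0,-0.05,0],[1,0.1,-0.06,-0.03,0,-0.1,0],[1,0.13,-0.094,-0.018,0,-0.2,0],[1,0.13,-0.094,-0.018,0,-0.23,0],[1,0.13,-0.094,-0.018,0,-0.23,0]]]'
python3 - <<'E'
from h import *
go([600,235,120],38,-30)
R=toolR(); print(R.round(3).tolist(), "tilt",np.degrees(np.arccos(-R[2,2])))
E
```

```text
time: 76.35
eef_pos: [605.6, 230.6, 191.4]
ee_rot: [-2.892, -0.582, -0.754]
ft_force: [0.4, -0.8, -1.3]
finger_gap: 49.2
pos [605.6 230.6 191.4] q [-1.59  0.08  1.2   1.98 -0.12  0.62 -1.5 ] F [ 0.4 -0.8 -1.3]
shift [-0.0379 -0.0064  0.0607] turn [-0.1874 -0.0505 -0.3151]
[[0.805, 0.386, 0.451], [0.338, -0.922, 0.186], [0.488, 0.002, -0.873]] tilt 29.202065429650624
```

```bash
python3 -m creep '[[[1,-0.02,0,0.036,0,0,0],[1,-0.04,0,0.072,0,0,0],[1,-0.055,0,0.098,0,0,0],[1,-0.061,0,0.109,0,0,0],[1,-0.061,0,0.109,0,0,0],[1,-0.061,0,0.109,0,0,0]]]'
python3 - <<'E'
from h import *
go([605,230,56],23,-29)
R=toolR(); print(R.round(3).tolist(), "tilt",np.degrees(np.arccos(-R[2,2])))
for n in("side","scene"):
    w=imaging.grab_frame(n); cv2.imwrite(f"pics/{n}37.png",cv2.resize(w["frame"][100:280,210:410],None,fx=3.5,fy=3.3,interpolation=cv2.INTER_CUBIC))
E
```

```text
time: 77.1
eef_pos: [604.3, 230.1, 66.8]
ee_rot: [-2.889, -0.58, -0.752]
ft_force: [0.1, 0.5, -1.8]
finger_gap: 49.3
pos [604.3 230.1  66.8] q [-1.22  0.32  0.87  2.09 -0.62  0.39 -1.08] F [ 0.1  0.5 -1.8]
shift [-0.0048  0.0004  0.0097] turn [-0.1886 -0.0419 -0.0545]
[[0.805, 0.386, 0.45], [0.336, -0.922, 0.19], [0.488, -0.001, -0.873]] tilt 29.21774354345987
```

View pics/side37.png

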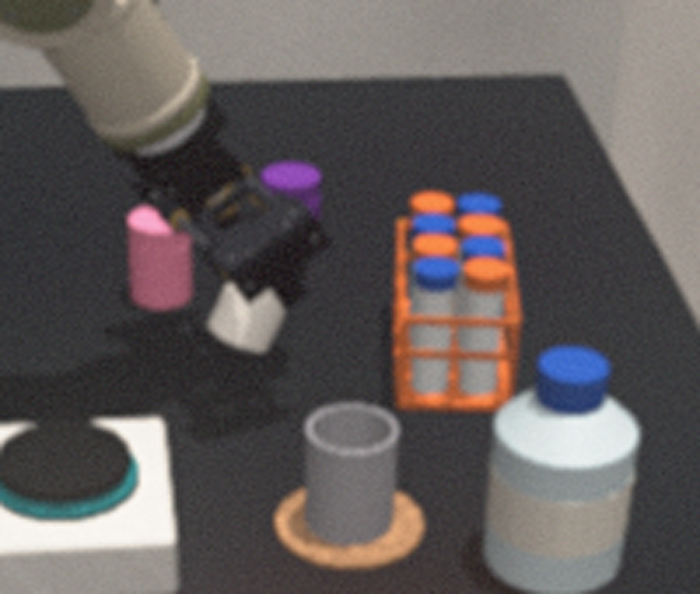

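View pics/scene37.png

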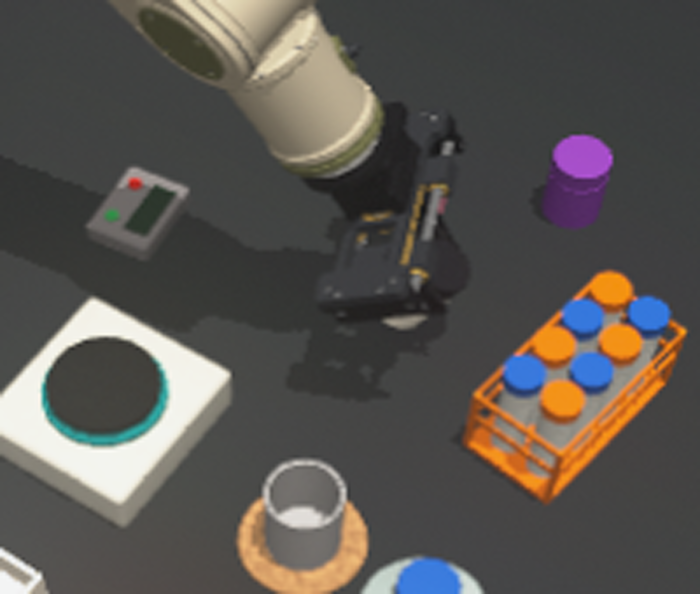

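The jar is near upright with a slight lean. I'll add a little tilt, then lower until contact.

```bash
python3 -m creep '[[[1,0,0,0,0,0.09,0],[1,0,0,0,0,0.17,0],[1,-0.003,0,0.005,0,0.17,0],[1,-0.005,0,0.009,0,0.17,0],[1,-0.005,0,0.009,0,0.17,0]]]'
python3 - <<'E'
from h import *
go([605,230,56],23,-39)
R=toolR(); print(R.round(3).tolist(), "tilt",np.degrees(np.arccos(-R[2,2])))
w=imaging.grab_frame("side"); cv2.imwrite(f"pics/side38.png",cv2.resize(w["frame"][150:220,240:320],(720,630),interpolation=cv2.INTER_CUBIC))
E
```

```text
time: 77.82
eef_pos: [604.0, 231.5, 56.0]
ee_rot: [-2.786, -0.562, -0.984]
ft_force: [-0.4, 0.0, -1.6]
finger_gap: 49.5
pos [604.  231.5  56. ] q [-0.87  0.23  0.45  2.21 -0.98  0.07 -0.68] F [-0.4  0.  -1.6]
shift [0.0003 0.0018 0.0002] turn [-0.2461 -0.0485 -0.0905]
[[0.717, 0.388, 0.579], [0.301, -0.922, 0.245], [0.628, -0.002, -0.778]] tilt 38.92919277152259
```

View pics/side38.png

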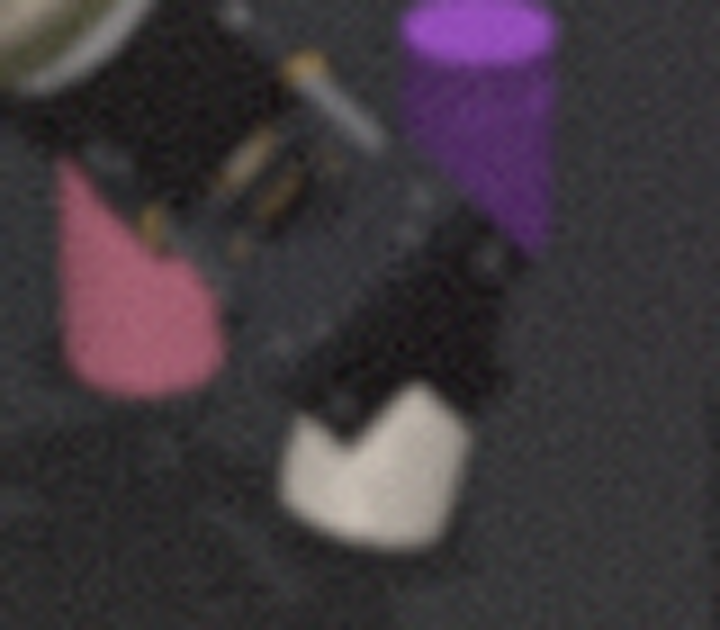

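```bash
python3 -m creep '[[[1,-0.0012,0,0.0016,0,0,0],[1,-0.0025,0,0.003,0,0,0],[1,-0.0025,0,0.003,0,0,0]]]'; python3 -c "
from h import *
print(r.get_obs()['qpos'])"
```

```text
time: 78.25
eef_pos: [604.1, 232.0, 52.3]
ee_rot: [-2.786, -0.563, -0.985]
ft_force: [0.5, -0.1, -0.4]
finger_gap: 49.4
[-0.87978524  0.24128368  0.45690068  2.21621778 -1.15126608  0.06661615
 -0.51493589]
```

```bash
python3 -m creep '[[[1,-0.0012,0,0.0016,0,0,0],[1,-0.002,0,0.0025,0,0,0],[1,-0.002,0,0.0025,0,0,0]]]'; python3 -c "
from h import *
print(r.get_obs()['qpos'])"
```

```text
time: 78.62
eef_pos: [606.1, 232.7, 51.8]
ee_rot: [-2.783, -0.561, -0.991]
ft_force: [-4.3, -2.0, 16.3]
finger_gap: 49.4
[-0.87586115  0.24641983  0.45377967  2.21428957 -1.26400689  0.0649816
 -0.40381839]
```

Contact (16 N). Open and back out along the tool axis.

```bash
python3 -m creep '[[[0,0,0,0,0,0,0],[0,0,0,0,0,0,0],[0,0,0,0,0,0,0],[0,0,0,0,0,0,0],[0,0,0,-0.02,0,0,0],[0,0,0,-0.05,0,0,0],[0,0,0,-0.09,0,0,0],[0,0,0,-0.13,0,0,0],[0,0,0,-0.13,0,0,0]]]'
python3 - <<'E'
from h import *
go([540,232,240],0,0)
for n in("side","scene"):
    w=imaging.grab_frame(n); cv2.imwrite(f"pics/{n}39.png",cv2.resize(w["frame"][100:280,210:410],None,fx=3.5,fy=3.3,interpolation=cv2.INTER_CUBIC))
E
```

```text
time: 79.75
eef_pos: [540.2, 233.5, 95.9]
ee_rot: [-2.759, -0.595, -0.884]
ft_force: [-0.5, -0.5, -0.5]
finger_gap: 87.0
pos [540.2 233.5  95.9] q [-1.23 -0.    0.78  2.3  -0.16  0.21 -1.45] F [-0.5 -0.5 -0.5]
shift [ 0.0844 -0.0062 -0.1166] turn [-0.1885 -0.6099  0.4107]
```

View pics/side39.png

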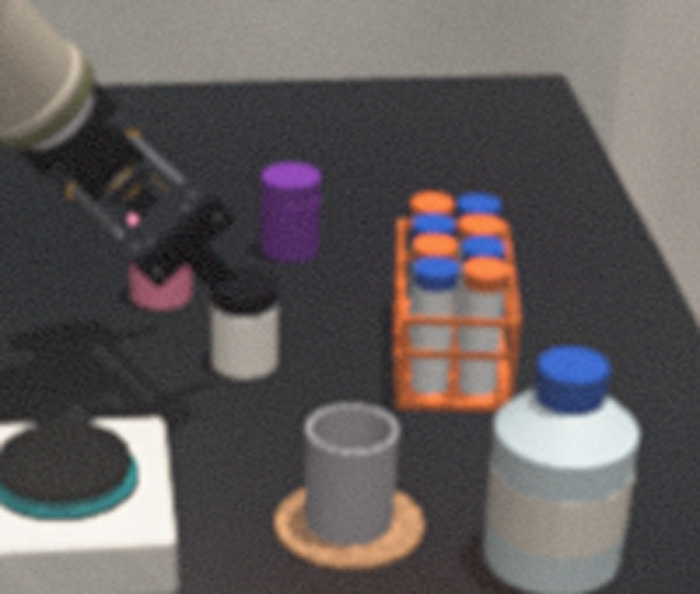

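View pics/scene39.png

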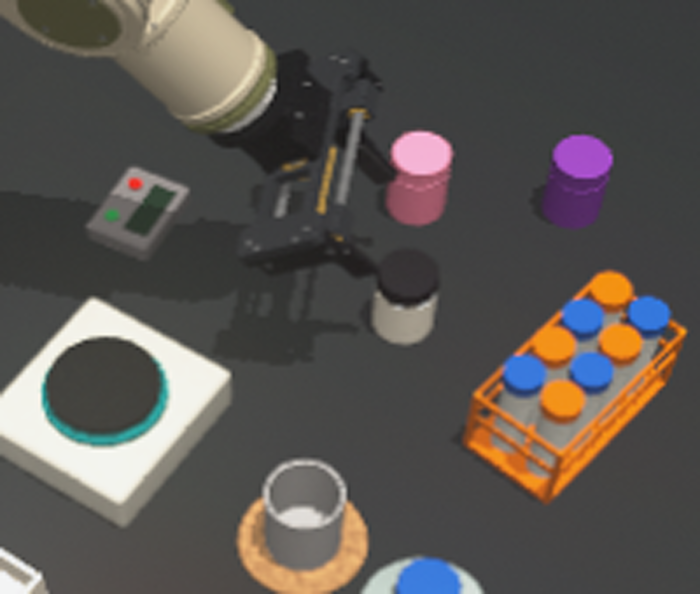

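Black jar stands upright on the bench. Raise and straighten the tool.

```bash
python3 -m creep '[[[0,0.028,0,-0.038,0,0,0],[0,0.056,-0.004,-0.078,-0.03,-0.1,0.07],[0,0.084,-0.006,-0.117,-0.07,-0.22,0.15],[0,0.084,-0.006,-0.117,-0.11,-0.35,0.235],[0,0.084,-0.006,-0.117,-0.15,-0.49,0.33],[0,0.084,-0.006,-0.117,-0.1885,-0.61,0.411],[0,0.084,-0.006,-0.117,-0.1885,-0.61,0.411],[0,0.084,-0.006,-0.117,-0.1885,-0.61,0.411]]]'
python3 - <<'E'
from h import *
go([580,218,240],0,0)
w=imaging.grab_frame("wrist"); cv2.imwrite("pics/w40.png",w["frame"])
E
```

```text
time: 80.85
eef_pos: [540.3, 231.7, 239.6]
ee_rot: [-3.138, -0.002, -0.002]
ft_force: [0.5, -0.4, 0.1]
finger_gap: 86.7
pos [540.3 231.7 239.6] q [-1.13  0.29  0.8   1.58 -0.22  1.36 -1.88] F [ 0.5 -0.4  0.1]
shift [ 0.0397  0.0138 -0.0003] turn [-0.0038 -0.0015  0.0015]
```

View pics/w40.png

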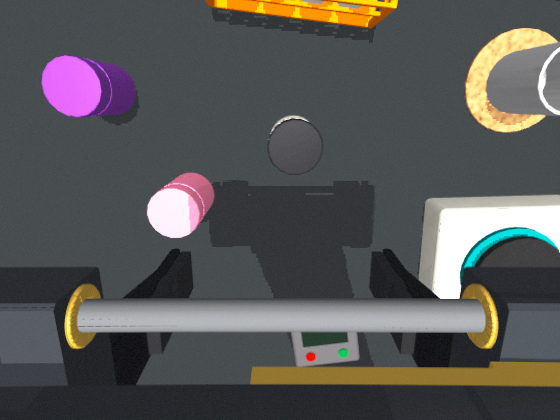

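Black cap top centre at (295,147), upright; pink at (175,212) is clear.

Run:
```python
from h import *
w=imaging.grab_frame("wrist")
c=at(w,295,147,75); print(c, "pink",at(w,175,212,75)); go([c[0],c[1],120],0); go([c[0],c[1],29],0)
```

```text
[578.7725281  220.22359385] pink [517.82572567 332.52982204]
pos [539.9 231.5 240.6] q [-1.13  0.29  0.8   1.58 -0.21  1.36 -1.88] F [-0.2 -0.3 -0.7]
shift [0.0387 0.0119 0.1206] turn [-0.0047 -0.0017  0.0007]
pos [539.9 231.5 240.6] q [-1.13  0.29  0.8   1.58 -0.21  1.36 -1.88] F [-0.2 -0.3 -0.7]
shift [0.0385 0.0123 0.2116] turn [-0.0047 -0.0017  0.0007]
```

```bash
python3 -m creep '[[[0,0.0385,0.012,0.05,-0.0047,-0.0017,0],[0,0.0385,0.012,0.1,-0.0047,-0.0017,0],[0,0.0385,0.012,0.15,-0.0047,-0.0017,0],[0,0.0385,0.012,0.19,-0.0047,-0.0017,0],[0,0.0385,0.012,0.21,-0.0047,-0.0017,0],[0,0.0385,0.012,0.21,-0.0047,-0.0017,0],[0,0.0385,0.012,0.21,-0.0047,-0.0017,0],[1,0.0385,0.012,0.21,-0.0047,-0.0017,0],[1,0.0385,0.012,0.21,-0.0047,-0.0017,0],[1,0.0385,0.012,0.21,-0.0047,-0.0017,0],[1,0.0385,0.012,0.21,-0.0047,-0.0017,0],[1,0.0385,0.012,0.21,-0.0047,-0.0017,0]]]' 30
python3 -m creep '[[[1,0,0,-0.04,0,0,0],[1,0,0,-0.09,0,0,0],[1,0,0,-0.13,0,0,0],[1,0,0,-0.18,0,0,0],[1,0,0,-0.18,0,0,0]]]'
python3 - <<'E'
from h import *
go([465,-310,210],0)
w=imaging.grab_frame("side"); cv2.imwrite("pics/s41.png",w["frame"])
E
```

```text
time: 82.45
eef_pos: [578.9, 219.4, 30.2]
ee_rot: [3.138, -0.002, -0.002]
ft_force: [-0.9, -0.0, 1.4]
finger_gap: 49.8
time: 83.08
eef_pos: [580.9, 220.3, 213.9]
ee_rot: [3.141, -0.002, 0.007]
ft_force: [0.8, -0.3, -1.8]
finger_gap: 49.6
pos [580.9 220.3 213.9] q [-1.04  0.4   0.8   1.52 -0.29  1.34 -1.79] F [ 0.8 -0.3 -1.8]
shift [-0.1152  0.5304  0.0039] turn [ 0.0009 -0.0043 -0.0015]
```

View pics/s41.png

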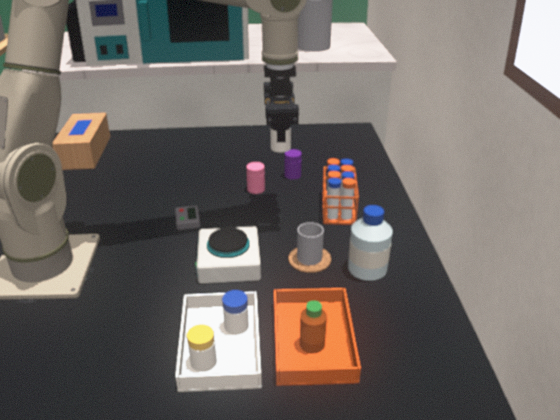

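Holding it upright. Moving to the free front-left quarter of the white tray.

```bash
python3 -m creep '[[[1,-0.01,0.05,0,0,0,0],[1,-0.02,0.1,0,0,0,0],[1,-0.03,0.15,0,0,0,0],[1,-0.04,0.2,0,0,0,0],[1,-0.05,0.25,0,0,0,0],[1,-0.06,0.3,0,0,0,0],[1,-0.07,0.35,0,0,0,0],[1,-0.08,0.4,0,0,0,0],[1,-0.09,0.45,0,0,0,0],[1,-0.1,0.5,0,0,0,0],[1,-0.112,0.533,0,0,-0.004,0],[1,-0.112,0.533,0,0,-0.004,0],[1,-0.112,0.533,0,0,-0.004,0]]]'
python3 - <<'E'
from h import *
go([468,-313,120],0)
w=imaging.grab_frame("wrist"); cv2.imwrite("pics/w42.png",w["frame"])
E
```

```text
time: 84.75
eef_pos: [466.3, -311.8, 211.2]
ee_rot: [3.139, -0.001, -0.011]
ft_force: [0.2, 0.6, -1.8]
finger_gap: 49.5
pos [ 466.3 -311.8  211.2] q [-0.36  0.31  1.06  1.69 -0.27  1.31 -0.83] F [ 0.2  0.6 -1.8]
shift [0.0023 0.0009 0.0912] turn [ 0.0029  0.0067 -0.0008]
```

View pics/w42.png

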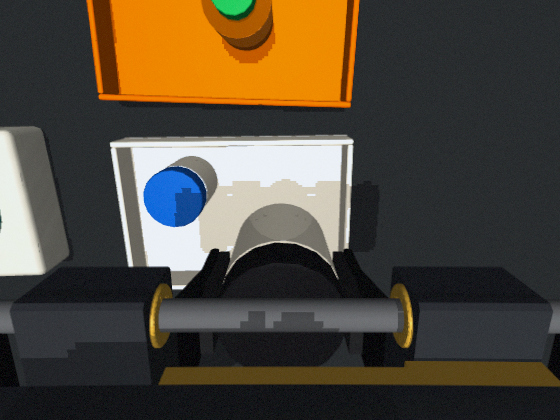

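```bash
python3 -m creep '[[[1,0.002,0.001,0.04,0.003,0.007,0],[1,0.002,0.001,0.08,0.003,0.007,0],[1,0.002,0.001,0.11,0.003,0.007,0],[1,0.002,0.001,0.11,0.003,0.007,0],[1,0.002,0.001,0.11,0.003,0.007,0]]]'
python3 -c "
from h import *
go([468,-313,35.5],0)"
```

```text
time: 85.42
eef_pos: [468.7, -314.0, 103.4]
ee_rot: [3.14, -0.0, 0.005]
ft_force: [0.8, 0.6, -0.9]
finger_gap: 49.5
pos [ 468.7 -314.   103.4] q [-0.28  0.43  0.97  1.81 -0.4   1.11 -0.73] F [ 0.8  0.6 -0.9]
shift [-0.0009 -0.0011  0.0679] turn [ 0.0013 -0.0029 -0.0002]
```

```bash
python3 -m creep '[[[1,0,-0.001,0.03,0,0,0],[1,0,-0.001,0.05,0,0,0],[1,0,-0.001,0.062,0,0,0],[1,0,-0.001,0.062,0,0,0],[1,0,-0.001,0.062,0,0,0]]]'
python3 - <<'E'
from h import *
go([468,-313,35.5],0)
w=imaging.grab_frame("side"); cv2.imwrite("pics/s43.png",cv2.resize(w["frame"][210:390,150:290],(700,600)))
E
```

```text
time: 86.05
eef_pos: [468.3, -313.7, 41.0]
ee_rot: [3.14, -0.002, 0.004]
ft_force: [-0.4, 0.2, -1.0]
finger_gap: 49.6
pos [ 468.3 -313.7   41. ] q [-0.22  0.52  0.91  1.86 -0.48  1.   -0.68] F [-0.4  0.2 -1. ]
shift [-0.0004 -0.0007  0.0055] turn [ 0.0014 -0.0027 -0.0014]
```

View pics/s43.png

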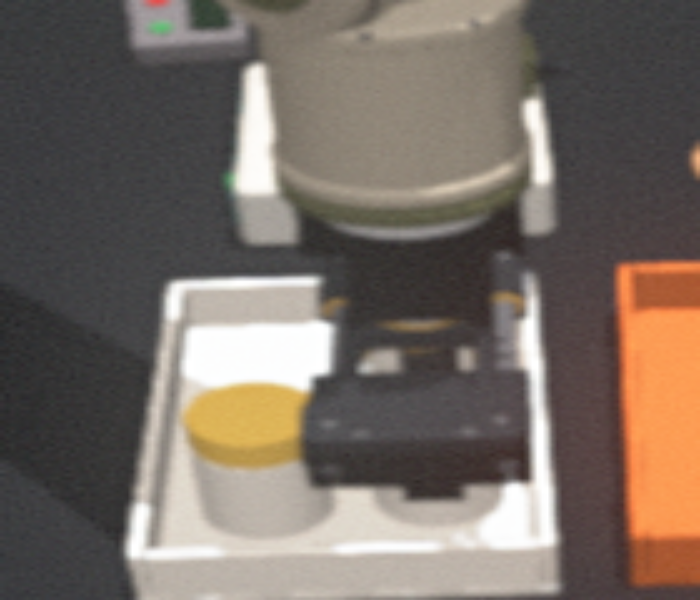

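Tracking is right and the jar is upright beside yellow. Lowering the last 5.5 mm, then releasing and rising.

```bash
python3 -m creep '[[[1,0,0,0.003,0,0,0],[1,0,0,0.0055,0,0,0],[1,0,0,0.0055,0,0,0],[1,0,0,0.0055,0,0,0]]]'
python3 -m creep '[[[0.28,0,0,0,0,0,0],[0.28,0,0,0,0,0,0],[0.28,0,0,0,0,0,0],[0.28,0,0,0,0,0,0],[0.28,0,0,-0.03,0,0,0],[0.28,0,0,-0.08,0,0,0],[0.28,0,0,-0.13,0,0,0],[0.28,0,0,-0.18,0,0,0],[0.28,0,-0.02,-0.22,0,0,0],[0.28,0,-0.07,-0.22,0,0,0],[0.28,0,-0.12,-0.22,0,0,0],[0.28,0,-0.17,-0.22,0,0,0],[0.28,0,-0.22,-0.22,0,0,0],[0.28,0,-0.22,-0.22,0,0,0],[0.28,0,-0.22,-0.22,0,0,0]]]'
python3 - <<'E'
from h import *
print(r.get_obs()["qpos"].round(2))
for n in("side","scene","wrist"):
    w=imaging.grab_frame(n); cv2.imwrite(f"pics/{n}44.png",w["frame"])
E
```

```text
time: 86.6
eef_pos: [468.3, -313.3, 35.1]
ee_rot: [3.141, -0.002, 0.004]
ft_force: [-1.3, 2.0, 5.5]
finger_gap: 49.4
time: 88.48
eef_pos: [467.8, -93.8, 254.7]
ee_rot: [3.141, -0.003, 0.003]
ft_force: [-0.2, -0.8, -0.2]
finger_gap: 62.6
[-0.89 -0.1   0.95  1.83  0.08  1.37 -1.53]
```

View pics/side44.png

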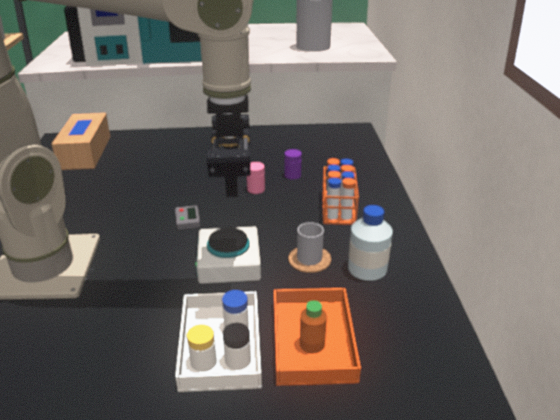

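View pics/scene44.png

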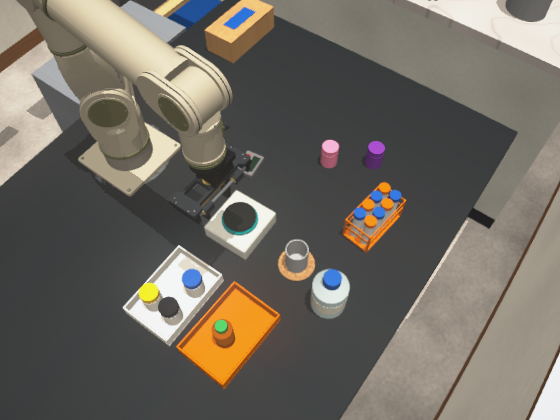

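View pics/wrist44.png

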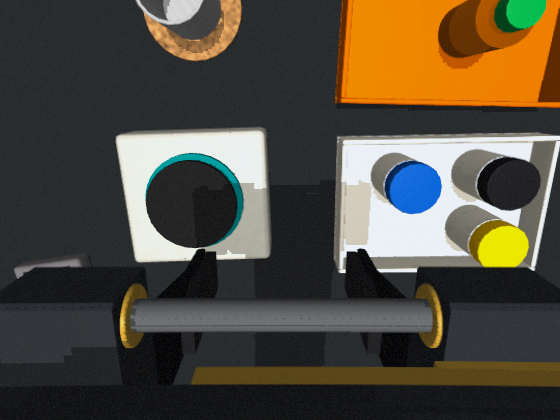

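All four samples stand upright: yellow (149,293), blue (192,280) and black (169,308) in the white tray, green (222,330) in the orange one. The beaker is on the mat, the pad is up and the bystanders have not moved. Handing in.

```bash
python3 -c "
from rig import r
print(r.finish_job())"
```

```text
the job is handed in; nothing more can be done
None
```

I finished the task and handed it in at about 88 s of robot time. `finish_job` reports no verdict.

- **Beaker:** I stood it upright on the middle of the cork mat first.
- **Mixing:** Yellow, green, blue and black were there; red was absent. I pressed each in that order, upright and within about 3 mm of the pad centre. The wrist force read 31–34 N, well above the 12 N end stop. The tool sat about 1 mm below where the pad should bottom out, and the side view showed the pad down. Each hold lasted about 3.5 s.
- **Mishap with the black jar:** When I first put it in the white tray, the arm could not get low enough that close in. The jar was let go too high and tipped over, leaning against the blue jar. I pulled it out by its cap, stood it up on the open bench, and put it in another spot in the tray.
- **Last checks:** The final pictures from all three cameras show yellow, blue and black upright in the white tray and green upright in the orange tray. The beaker is centred on the mat, the pad is up, the gripper is clear, and the tube rack, reagent bottle and timer look unmoved. I saw no sample knocked aside.
- **What disagreed:** The side camera placed objects about 7–8 mm lower in y than the other two, so I used the wrist and scene cameras for positions.

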